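Close the vial tub and clip its lid down

TASK

Put the lid on the vial tub, clips still open: lower it gently, without dropping it, until it sits flat and fully home in the mouth. Then fold the four blue clips down one by one until each lies flat against the tub's side, and let go. Leave the bottle, beaker, jar and spanner where they are.

Things in the scene. Friction and masses are not known exactly. Their poses are not given: they have to be found in the camera images.
- tub_mouth (a point): Grey open tub of amber vials, fixed to the bench. Outside 110 mm along its x, 150 mm along its y (116 x 156 mm over the rim lip), walls 5 mm: mouth 100 x 140 mm. This point is the centre of the mouth in the plane of the rim, 85 mm above the bench; z up. The tub stands on a bolted plate, 150 x 190 x 10 mm. The vials stay 20 mm below the rim.
- lid_grip (a point): Centre of the lid's grey rib handle: rib 16 mm wide (lid's x), 80 mm long (lid's y), 24 mm tall, at the middle of the lid's plate. The point is 12 mm above the plate's top, 32 mm above the plug's underside, and 20 mm above the tub's rim plane when the lid is fully seated. x, y along the lid's sides, z up.
- lid: White lid, loose, about 0.25 kg, right way up on the bench. Plate 118 (x) x 158 (y) x 8 mm; under it a stepped plug 12 mm deep (4 mm each of 96 x 136, 92 x 132 and, lowest, 88 x 128 mm) that drops into the tub's mouth with 2 mm play each side, either way round (half turn). Four blue clips on its edges. Origin: centre of the plug's underside, 32 mm below lid_grip.
- clip_front (a joint): Hinge of the blue clip flap on the lid's own -x (long edge) side, rad: 0 = sticking straight out level, negative = raised (to -0.9), positive = folding down, about 1.57 = hanging straight down, flat against the tub's side (stop 1.58). Stays where left: friction 0.03 N m. Hinge line along the edge, 62 mm from the lid's centre and 16 mm below lid_grip.
- clip_front_mid (a point): Centre of that clip flap, 22 mm from its hinge line. Flap 42 mm long (1 to 43 mm from the hinge), 64 mm wide along the lid's edge, 5 mm thick. Its own x points away from the hinge, y along the hinge.
- clip_back (a joint): Hinge of the blue clip flap on the lid's own +x (long edge) side, rad: 0 = sticking straight out level, negative = raised (to -0.9), positive = folding down, about 1.57 = hanging straight down, flat against the tub's side (stop 1.58). Stays where left: friction 0.03 N m. Hinge line along the edge, 62 mm from the lid's centre and 16 mm below lid_grip.
- clip_back_mid (a point): Centre of that clip flap, 22 mm from its hinge line. Flap 42 mm long (1 to 43 mm from the hinge), 64 mm wide along the lid's edge, 5 mm thick. Its own x points away from the hinge, y along the hinge.
- clip_left (a joint): Hinge of the blue clip flap on the lid's own +y (short edge) side, rad: 0 = sticking straight out level, negative = raised (to -0.9), positive = folding down, about 1.57 = hanging straight down, flat against the tub's side (stop 1.58). Stays where left: friction 0.03 N m. Hinge line along the edge, 82 mm from the lid's centre and 16 mm below lid_grip.
- clip_left_mid (a point): Centre of that clip flap, 22 mm from its hinge line. Flap 42 mm long (1 to 43 mm from the hinge), 64 mm wide along the lid's edge, 5 mm thick. Its own x points away from the hinge, y along the hinge.
- clip_right (a joint): Hinge of the blue clip flap on the lid's own -y (short edge) side, rad: 0 = sticking straight out level, negative = raised (to -0.9), positive = folding down, about 1.57 = hanging straight down, flat against the tub's side (stop 1.58). Stays where left: friction 0.03 N m. Hinge line along the edge, 82 mm from the lid's centre and 16 mm below lid_grip.
- clip_right_mid (a point): Centre of that clip flap, 22 mm from its hinge line. Flap 42 mm long (1 to 43 mm from the hinge), 64 mm wide along the lid's edge, 5 mm thick. Its own x points away from the hinge, y along the hinge.
- solvent_mid (a point): Amber bottle, 72 mm across, 120 mm tall, bystander; its centre.
- beaker_mid (a point): Glass beaker, 72 mm across, 90 mm tall, bystander; its centre.
- jar_mid (a point): White jar with blue cap, 64 mm across, 75 mm tall, bystander; its centre.
- spanner_grip (a point): Steel spanner 140 mm long lying on the bench, bystander; a point on its handle.

How it is judged:
By the outcome, as a careful person would: the job done as asked, in the order asked, and still so for the second after the job is handed in, with the robot touching nothing.
It also fails if it takes over 67 s, if anything falls off the work surface, if the arm or the gripper's body presses on something with over 40 N, if the wrist force passes 120 N, or if a joint passes its speed limit or range.

ROBOT

A 7-joint arm with a two-finger parallel gripper is mounted at the origin on the work surface. World frame = base frame: x ahead of the robot, y to its left, z up, the work surface at z = 0. Lengths are in m, angles in rad, forces in N, time in s.
With the tool pointing down it reaches from about 0.425 to 0.925 m from the base axis. Payload 6.8 kg.
Tool frame: the origin (TCP) lies on the centre line of the jaws, within the pads' length; the fingertips stand 19 mm ahead of it and the grasp point (between the pads) is the TCP (r.tip_extent is the y of the fingertips in the tool frame, in m); y points along the fingers, z is the direction in which the jaws open and shut, and the axes are right-handed (so a half turn about y gives the same grasp; the last joint's range is limited). The gripper opens to 85 mm and grips with 20 to 120 N. Pads are 22 mm wide; open, the fingers measure 114 mm over their backs; the gripper's body (76 mm by 85 mm) begins 54 mm behind the grasp point. The pads swing forward as they close: fully open they stand 13 mm farther back than shut.
Start: joints at [1.095, 0.477, 0.022, 1.555, -0.011, 1.109, -0.083], TCP at [0.243, -0.63, 0.25] pointing down, gripper open.
Joint ranges: [-2.96, 2.96], [-0.34, 2.1], [-1.41, 1.46], [0.24, 2.44], [-1.37, 4.51], [0.17, 1.92], [-2.96, 2.96]. Speed limits (rad/s): [2.39, 2.39, 3.14, 3.14, 3.14, 3.14, 3.14].

INTERFACE

Orientations are given as a rotation vector (axis times angle).
In Python, from bench import r gives the robot as it stands. The module is installed in compiled form; this text tells all that it offers.
- The arm moves only by the tool jog_arm, never from a script. Its argument "motion" is a list of rows, each a list of 3 entries, a list of its own where there are three numbers: the opening, from 0 (shut) to 1 (fully open), then the shift along the tool's x, y, z in m, then the turn, a rotation vector about the tool's x, y, z in degrees. A call has 1 to 10 rows; each row shifts and turns the commanded pose from where the row before left it, along the tool's axes as they then stand; what a row does not reach is not made up. A row lasts 1/12 s, in which the tool goes at most 41.7 mm and 7.16 degrees, less where a joint would pass 70% of its speed; a pose out of reach is approached as far as the arm can. A call with a gripper value outside its range is refused whole. The fingers move at their own pace and stop on an object; "force" is the grip in N (left out, the last holds). Time passes only in rows, so rows that do not move let the fingers close. It gives the time, the measured TCP pose, the force and the opening at its end, in the units of the state.
- r.get_obs(): the state, without advancing time (a new reading comes with each control period).
- r.grab_frame(name): name is "scene" or "top"; returns a dict with "image" (400x640x3 uint8, red, green, blue), "range_z" (400x640 float32, m along the optical axis (not along the pixel's ray), 0 where there is no reading), "fx", "fy", "cx", "cy" (pixels), "k1" (the pictures are not rectified: a ray, as slopes to the right and down, at radius r is drawn at 1 + k1 r^2 times it, then the intrinsics apply), "xyz" and "orientation" of the camera in the world. Camera axes: x right, y down, z forward; pixel columns grow to the right and rows downward; lengths in m; the calibration is good to about 2 mm. A picture is of the moment at which its call begins.
- r.hand_in(): hands the job in, once; it reports no verdict.
The state is a dict: "clock": time; "joints": joint angles; "qvel": joint speeds; "tau": joint torques, N m; "tcp_pos": TCP position; "orientation": TCP orientation; "contact_force": force on the tool from outside, world axes, zero at the start; "moment": the same for the moment, N m; "grip_width": finger opening in m.
Only numpy, scipy, OpenCV 4.12 (cv2) and the standard library are available. Lean on these libraries where they do the work, as an engineer would, in place of code of your own. Each camera call takes 0.05 s, during which the arm holds its last target.

## Working session

There is one attempt and no reset: what is moved stays moved. The work goes in short steps, Python scripts to look and compute and a tool call to move; the robot and the scene stay as the last step left them, time stands still between calls to the robot, and variables do not carry over. Pictures are saved under pics/ and viewed, and the job is handed in when it is done.

Besides the shell and the picture viewer there is one more tool, called after "Request:" as a command line: name --argument value ..., lists and objects as JSON in quotes. jog_arm: Moves the arm, as the interface text tells. Its arguments: {"type":"object","properties":{"motion":{"type":"array","items":{"type":"array"}},"force":{"type":"number"}},"required":["motion"]}

```bash
mkdir -p pics
cat > h.py <<'E'
import numpy as np,cv2
from scipy.spatial.transform import Rotation as R
from bench import r
def grab(n,name=None):
    f=r.grab_frame(n)
    if name: cv2.imwrite('pics/'+name,f['image'][:,:,::-1])
    return f
def cloud(f):
    u,v=np.meshgrid(np.arange(640),np.arange(400))
    K=np.array([[f['fx'],0,f['cx']],[0,f['fy'],f['cy']],[0,0,1]])
    p=np.stack([u,v],-1).reshape(-1,1,2).astype(float)
    s=cv2.undistortPoints(p,K,np.array([f['k1'],0,0,0,0.])).reshape(400,640,2)
    z=f['range_z']; P=np.dstack([s*z[...,None],z])
    Rm=R.from_rotvec(f['orientation']).as_matrix() if np.size(f['orientation'])==3 else np.array(f['orientation'])
    W=P@Rm.T+np.array(f['xyz']); W[z==0]=np.nan
    return W
E
python3 - <<'E'
from h import *
a=grab('scene','s0.png');b=grab('top','t0.png')
for f in(a,b): print({k:f[k] for k in f if k not in('image','range_z')})
o=r.get_obs();print(o, R.from_rotvec(o['orientation']).as_matrix().round(3),r.tip_extent)
E
```

```text
{'fx': 423.9487460236287, 'fy': 423.9487460236287, 'cx': 319.4096666951524, 'cy': 198.0046018694072, 'k1': -0.0205577790582385, 'xyz': array([ 1.08918478, -0.11026167,  0.7159273 ]), 'orientation': array([-2.02140899, -1.51002571,  0.57784746])}
{'fx': 384.3382721886774, 'fy': 384.3382721886774, 'cx': 321.04872642956394, 'cy': 202.76535386943584, 'k1': -0.0652791721276726, 'xyz': array([0.36514235, 0.00634912, 0.98757056]), 'orientation': array([-2.0827289 ,  2.1407216 , -0.22308422])}
{'clock': 0.1, 'joints': array([ 1.09491326,  0.47767816,  0.02235227,  1.55633516, -0.0115494 ,
        1.10931716, -0.08307148]), 'qvel': array([ 0.00054501, -0.00170683, -0.00151604, -0.00240316, -0.00020416,
       -0.00186762,  0.00089225]), 'tau': array([ 4.79819340e-03, -5.97756207e+01,  1.61397357e+00, -2.81953776e+01,
        1.28747046e-02,  5.02496972e-03, -2.81607748e-05]), 'tcp_pos': array([ 0.2425144 , -0.62939455,  0.24945679]), 'orientation': array([-0.37625394,  2.02242039, -2.01919798]), 'contact_force': array([-0.6625179 ,  0.74368781,  0.70274734]), 'moment': array([0.00031319, 0.03585241, 0.01710667]), 'grip_width': 0.08513819653318322} [[-0.933 -0.001  0.36 ]
 [-0.36   0.001 -0.933]
 [ 0.    -1.    -0.002]] 0.019
```

View pics/s0.png

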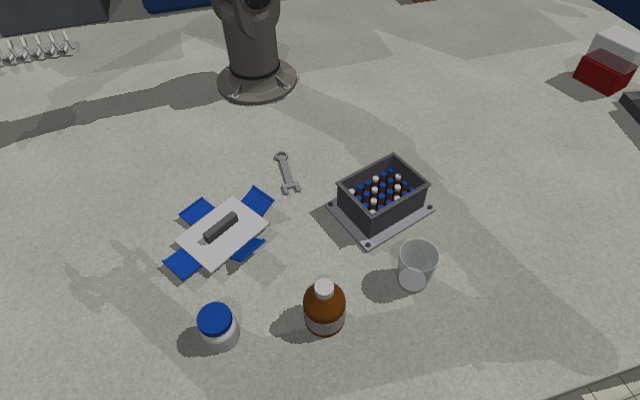

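View pics/t0.png

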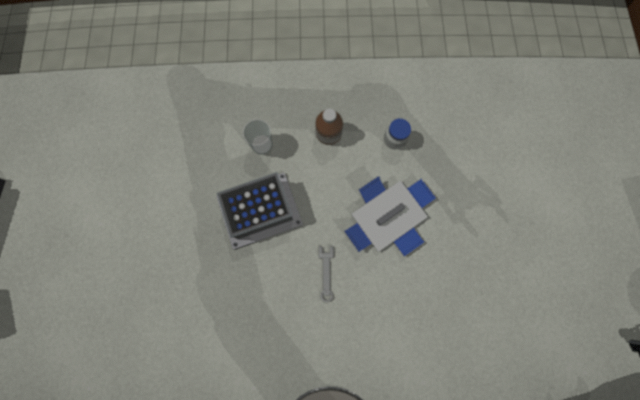

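The scene view shows the tub around (380,195) and the lid around (222,230), with its rib at (220,227) and four blue clips. In the top view the tub is at (258,207), the lid at (391,215) and the beaker at (258,138), close to the tub. Next I'll fit poses from the depth data.

```bash
cat >> h.py <<'E'
def rect(P):
    return cv2.minAreaRect(P[:,:2].astype(np.float32)*1000)
E
python3 - <<'E'
from h import *
for n in('top','scene'):
    f=grab(n);W=cloud(f);im=f['image'].astype(int)
    x,y,z=W[...,0],W[...,1],W[...,2]
    bench=(abs(z)<.02)&(x>.3)&(x<.8)&(abs(y)<.4)
    print(n,'bench z',np.nanmedian(z[bench]))
    mx=im.max(-1);mn=im.min(-1)
    lidr=(x>.25)&(x<.5)&(y<-.04)&(y>-.35)
    lidr=(x>.2)&(x<.65)&(y<-.02)&(y>-.35)
    w=lidr&(abs(z-.022)<.008)&(im[...,2]<im[...,0]+25)
    l,lab,st,c=cv2.connectedComponentsWithStats(w.astype(np.uint8)); k=1+np.argmax(st[1:,4])
    w=lab==k; print('lid plate',w.sum(),rect(W[w]),np.median(z[w]),np.mean(W[w],0))
    rb=lidr&(z>.036)&(z<.052)&(x<.5)
    print('rib',rb.sum(),rect(W[rb]) if rb.sum()>3 else 0,np.median(z[rb]), W[rb].mean(0))
    bl=lidr&(im[...,2]>im[...,0]+40)&(z<.06)
    l,lab,st,c=cv2.connectedComponentsWithStats(bl.astype(np.uint8))
    for k in range(1,l):
        if st[k,4]>40: q=W[lab==k];print('clip',st[k],q.mean(0),rect(q),q[:,2].min(),q[:,2].max())
    t=(x>.2)&(x<.65)&(y>0)&(y<.4)&(abs(z-.085)<.006)
    l,lab,st,c=cv2.connectedComponentsWithStats(t.astype(np.uint8)); k=1+np.argmax(st[1:,4])
    t=lab==k;print('rim',t.sum(),rect(W[t]),np.median(z[t]),st[k])
    o=(z>.03)&(x>.2)&(x<.8)&(abs(y)<.4)
    l,lab,st,c=cv2.connectedComponentsWithStats(o.astype(np.uint8))
    for k in range(1,l):
        if st[k,4]>40: q=W[lab==k];print('obj',st[k],rect(q),q[:,2].max())
E
```

```text
top bench z 0.0009430676382128911
lid plate 2567 ((533.4581909179688, -171.3417205810547), (119.52670288085938, 159.0098876953125), 33.149627685546875) 0.020865076599872467 [ 0.53229882 -0.17083524  0.0209021 ]
rib 41 ((470.2908935546875, -71.89556884765625), (60.07929611206055, 9.998860359191895), 36.84355163574219) 0.03758640089355891 [ 0.46868574 -0.07355322  0.03783128]
clip [360 177  25  25 330] [ 0.59900625 -0.12903296  0.03088318] ((599.2363891601562, -129.5948028564453), (34.191219329833984, 61.09244155883789), 32.0728645324707) 0.015932895798790203 0.0475419548065229
clip [408 180  27  28 403] [ 0.58878389 -0.25839241  0.02079802] ((589.1401977539062, -258.66314697265625), (62.187255859375, 45.019073486328125), 33.765560150146484) -0.0004678926231881375 0.026124697870965385
clip [346 224  25  27 354] [ 0.47881272 -0.08769002  0.02804526] ((479.0029602050781, -87.6920394897461), (61.00749206542969, 39.65367889404297), 32.891666412353516) 0.015988460772040414 0.04062106633814133
clip [394 228  30  27 425] [ 0.46417394 -0.21629987  0.01997452] ((464.1427001953125, -216.20184326
[... 2995 characters left out ...]
4688, -170.28392028808594), (18.2149715423584, 80.33882141113281), 33.9127082824707) 0.0469833771146303
obj [ 398  237   43   50 1463] ((743.665283203125, 160.864013671875), (70.5638198852539, 70.85465240478516), 42.3427619934082) 0.09117639630281904
obj [235 238  30  24 209] ((611.0125732421875, -122.64099884033203), (20.28376579284668, 63.11315155029297), 33.51913833618164) 0.04536484683835784
obj [ 303  277   43   53 1447] ((770.1182861328125, -22.02747344970703), (71.30559539794922, 59.753868103027344), 89.99871063232422) 0.12228112600421115
obj [ 196  301   42   46 1437] ((752.90234375, -201.1439208984375), (60.10580825805664, 60.450035095214844), 62.695770263671875) 0.07691004242412725
```

Request:
jog_arm --motion '[[1,[0,0,0],[0,-7,0]],[1,[0,0,0],[0,-7,0]],[1,[0,0,0],[0,-7,0]],[1,[0,0,0],[0,-7,0]],[1,[0,0,0],[0,-7,0]],[1,[0,0,0],[0,-7,0]],[1,[0,0,0],[0,-7,0]],[1,[0,0,0],[0,-7,0]],[1,[0,0,0],[0,-7,0]],[1,[0,0,0],[0,-7,0]]]'

```text
clock: 1.03
tcp_pos: [0.2426, -0.6297, 0.25]
orientation: [-1.221, 1.191, -1.191]
contact_force: [-0.7, -0.2, -0.3]
grip_width: 0.0851
```

Request:
jog_arm --motion '[[1,[0,0,0],[0,-7,0]],[1,[0,0,0],[0,-7,0]],[1,[0,0,0],[0,-7,0]],[1,[0,0,0],[0,-7,0]],[1,[0,0,0],[0,-3.9,0]],[1,[-0.008,0,0.018],[0,0,0]],[1,[-0.016,0,0.035],[0,0,0]],[1,[-0.016,0,0.035],[0,0,0]],[1,[-0.016,0,0.035],[0,0,0]],[1,[-0.016,0,0.035],[0,0,0]]]'

```text
clock: 1.87
tcp_pos: [0.3365, -0.4819, 0.2501]
orientation: [-1.428, 0.776, -0.776]
contact_force: [0.5, 0.4, 1.2]
grip_width: 0.0852
```

Request:
jog_arm --motion '[[1,[-0.016,0,0.035],[0,0,0]],[1,[-0.016,0,0.035],[0,0,0]],[1,[-0.016,0,0.035],[0,0,0]],[1,[-0.016,0,0.035],[0,0,0]],[1,[-0.016,0,0.035],[0,0,0]],[1,[-0.016,0,0.035],[0,0,0]],[1,[-0.016,0,0.035],[0,0,0]],[1,[-0.016,0,0.035],[0,0,0]],[1,[-0.016,0,0.035],[0,0,0]],[1,[0,0,0],[0,0,0]]]'

```text
clock: 2.7
tcp_pos: [0.526, -0.1822, 0.251]
orientation: [-1.426, 0.765, -0.767]
contact_force: [0.4, 0.5, -0.2]
grip_width: 0.0857
```

```bash
cat >> h.py <<'E'
def d(tx,ty,tz,yaw):
    o=r.get_obs(); M=R.from_rotvec(o['orientation']).as_matrix()
    y=np.degrees(np.arctan2(M[1,2],M[0,2]))
    print('t',round(o['clock'],2),'tcp',o['tcp_pos'].round(4),'yaw',y.round(2),'tilt',M[2].round(4),'F',o['contact_force'].round(2),'w',round(o['grip_width'],4))
    print('shift now',(M.T@(np.array([tx,ty,tz])-o['tcp_pos'])).round(4),'turn y',(-(yaw-y)).round(2))
    c,s=np.cos(np.radians(yaw)),np.sin(np.radians(yaw)); N=np.array([[s,0,c],[-c,0,s],[0,-1,0]])
    print('shift after turn',(N.T@(np.array([tx,ty,tz])-o['tcp_pos'])).round(4))
E
python3 -c "
from h import *
d(.5357,-.1705,.15,33.0)
print(r.get_obs()['joints'].round(2))
grab('scene','s1.png')"
```

```text
t 2.7 tcp [ 0.526  -0.1822  0.251 ] yaw 33.62 tilt [-0.0014 -1.      0.0053] F [ 0.37  0.52 -0.22] w 0.0857
shift now [-0.0043  0.1011  0.014 ] turn y 0.62
shift after turn [-0.0046  0.101   0.0145]
[ 0.69  0.34 -0.58  1.81  0.2   1.05  0.62]
```

Request:
jog_arm --motion '[[1,[-0.0023,0.03,0.007],[0,0,0]],[1,[-0.0023,0.04,0.007],[0,0,0]],[1,[0,0.04,0],[0,0,0]],[1,[0,0.02,0],[0,0,0]],[1,[0,0,0],[0,0,0]],[1,[0,0,0],[0,0,0]],[1,[0,0,0],[0,0,0]]]'

```text
clock: 3.33
tcp_pos: [0.5321, -0.1807, 0.1218]
orientation: [-1.427, 0.775, -0.778]
contact_force: [0.8, -0.4, 0.3]
grip_width: 0.0856
```

```bash
python3 -c "
from h import *
d(.5357,-.1705,.043,33.0)
grab('scene','s1.png');grab('top','t1.png')
a=cv2.imread('pics/s1.png')[150:320,130:310];cv2.imwrite('pics/s1c.png',cv2.resize(a,None,fx=3.3,fy=3.3))
"
```

```text
t 3.33 tcp [ 0.5321 -0.1807  0.1218] yaw 32.91 tilt [ 0.0018 -1.      0.0013] F [ 0.77 -0.41  0.32] w 0.0856
shift now [-0.0067  0.0788  0.0084] turn y -0.09
shift after turn [-0.0066  0.0788  0.0086]
```

View pics/s1c.png

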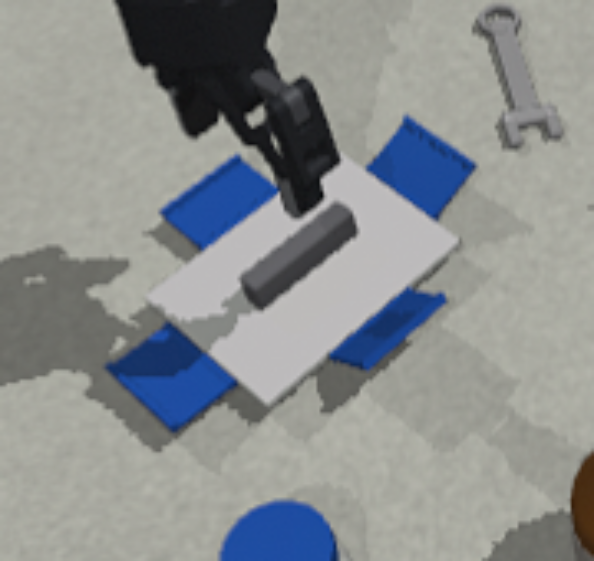

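The enlarged view shows the open jaws above the lid. The rib runs from (260,290) to (340,215) in the crop, and the fingers straddle the rib's direction. I'll correct the offset and descend.

Request:
jog_arm --motion '[[1,[-0.0066,0,0.0085],[0,0,0]],[1,[0,0.02,0],[0,0,0]],[1,[0,0.02,0],[0,0,0]],[1,[0,0.01,0],[0,0,0]],[1,[0,0,0],[0,0,0]],[1,[0,0,0],[0,0,0]],[1,[0,0,0],[0,0,0]],[1,[0,0,0],[0,0,0]]]'

```text
clock: 4.1
tcp_pos: [0.5357, -0.1697, 0.0715]
orientation: [-1.427, 0.774, -0.777]
contact_force: [-0.1, 0.3, 1.3]
grip_width: 0.0853
```

```bash
python3 -c "
from h import *
d(.5357,-.1705,.043,33.0)
grab('scene','s2.png');grab('top','t2.png')
a=cv2.imread('pics/s2.png')[170:300,150:290];b=cv2.imread('pics/t2.png')[150:270,320:460]
cv2.imwrite('pics/c2.png',np.hstack([cv2.resize(a,(400,400)),cv2.resize(b,(400,400))]))
"
```

```text
t 4.1 tcp [ 0.5357 -0.1697  0.0715] yaw 32.97 tilt [ 0.0015 -1.      0.0014] F [-0.06  0.28  1.32] w 0.0853
shift now [ 0.0007  0.0285 -0.0004] turn y -0.03
shift after turn [ 0.0007  0.0285 -0.0004]
```

View pics/c2.png

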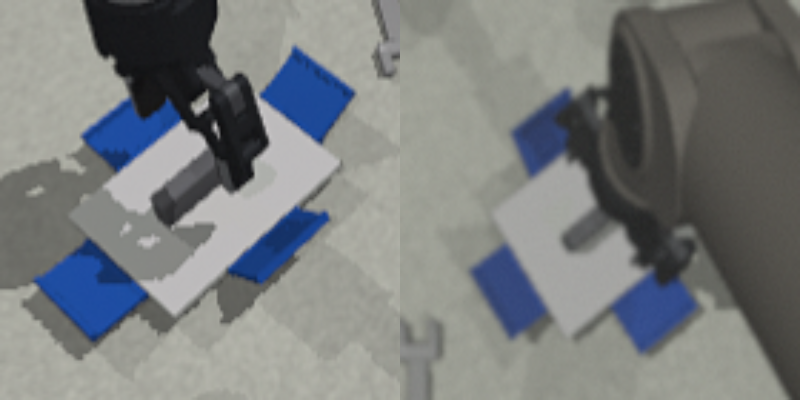

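The jaws straddle the rib at about its middle. Now the final descent and close.

Request:
jog_arm --motion '[[1,[0.0007,0.012,-0.0004],[0,0,0]],[1,[0,0.012,0],[0,0,0]],[1,[0,0,0],[0,0,0]],[1,[0,0,0],[0,0,0]],[0,[0,0,0],[0,0,0]],[0,[0,0,0],[0,0,0]],[0,[0,0,0],[0,0,0]],[0,[0,0,0],[0,0,0]],[0,[0,0,0],[0,0,0]],[0,[0,0,0],[0,0,0]]]' --force 45

```text
clock: 5.03
tcp_pos: [0.5351, -0.1705, 0.0467]
orientation: [-1.428, 0.775, -0.776]
contact_force: [0.2, 1.0, -0.4]
grip_width: 0.0149
```

Request:
jog_arm --motion '[[0,[0,0,0],[0,0,0]],[0,[0,0,0],[0,0,0]],[0,[0,0,0],[0,0,0]],[0,[0,0,0],[0,0,0]],[0,[0,0,0],[0,0,0]],[0,[0,0,0],[0,0,0]]]'

```text
clock: 5.53
tcp_pos: [0.5351, -0.1705, 0.0467]
orientation: [-1.428, 0.775, -0.776]
contact_force: [-1.0, 0.0, 5.5]
grip_width: 0.0148
```

```bash
python3 -c "
from h import *
d(.5357,-.1705,.043,33.0)
"
```

```text
t 5.53 tcp [ 0.5351 -0.1705  0.0467] yaw 32.97 tilt [ 5.e-04 -1.e+00  3.e-04] F [-0.98  0.03  5.45] w 0.0148
shift now [0.0004 0.0037 0.0005] turn y -0.03
shift after turn [0.0004 0.0037 0.0005]
```

Request:
jog_arm --motion '[[0,[0,-0.005,0],[0,0,0]],[0,[0,-0.01,0],[0,0,0]],[0,[0,-0.02,0],[0,0,0]],[0,[0,-0.025,0],[0,0,0]],[0,[0,-0.025,0],[0,0,0]],[0,[0,-0.025,0],[0,0,0]],[0,[0,-0.025,0],[0,0,0]],[0,[0,-0.015,0],[0,0,0]],[0,[0,0,0],[0,0,0]],[0,[0,0,0],[0,0,0]]]'

```text
clock: 6.37
tcp_pos: [0.5348, -0.1705, 0.1968]
orientation: [-1.428, 0.775, -0.777]
contact_force: [-0.1, -0.1, -3.1]
grip_width: 0.0148
```

```bash
python3 -c "
from h import *
d(.5603,.1653,.195,18.4)
f=grab('scene','s3.png')
"
```

```text
t 6.37 tcp [ 0.5348 -0.1705  0.1968] yaw 32.97 tilt [ 1.1e-03 -1.0e+00  5.0e-04] F [-0.05 -0.11 -3.06] w 0.0148
shift now [-0.2678  0.0016  0.2042] turn y 14.57
shift after turn [-0.3106  0.0018  0.1302]
```

View pics/s3.png

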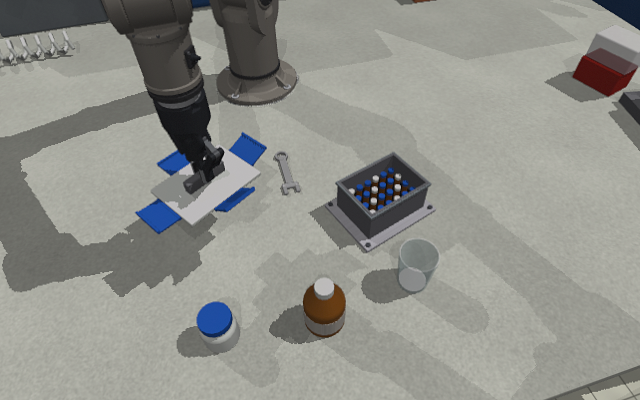

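The lid is lifted and level, with its rib at (207,175).

Request:
jog_arm --motion '[[0,[0,0,0],[0,4,0]],[0,[0,0,0],[0,6,0]],[0,[0,0,0],[0,4.6,0]],[0,[-0.01,0,0.004],[0,0,0]],[0,[-0.02,0,0.008],[0,0,0]],[0,[-0.03,0,0.013],[0,0,0]],[0,[-0.03,0,0.013],[0,0,0]],[0,[-0.03,0,0.013],[0,0,0]],[0,[-0.03,0,0.013],[0,0,0]],[0,[-0.03,0,0.013],[0,0,0]]]'

```text
clock: 7.25
tcp_pos: [0.55, 0.027, 0.195]
orientation: [-1.347, 0.969, -0.966]
contact_force: [0.4, -0.3, -1.8]
grip_width: 0.0148
```

Request:
jog_arm --motion '[[0,[-0.03,0,0.013],[0,0,0]],[0,[-0.03,0,0.013],[0,0,0]],[0,[-0.03,0,0.013],[0,0,0]],[0,[-0.02,0,0.007],[0,0,0]],[0,[-0.02,0,0.007],[0,0,0]],[0,[0,0,0],[0,0,0]],[0,[0,0,0],[0,0,0]],[0,[0,0,0],[0,0,0]],[0,[0,0,0],[0,0,0]]]'

```text
clock: 8.0
tcp_pos: [0.5601, 0.1635, 0.1955]
orientation: [-1.346, 0.971, -0.97]
contact_force: [0.7, -0.1, -1.9]
grip_width: 0.0147
```

```bash
cat >> h.py <<'E'
def lidpose(zc,tol=.02,tag=''):
    # white plate rectangle near height zc, around tub
    out={}
    for n in('scene','top'):
        f=grab(n,n[0]+tag+'.png');W=cloud(f);im=f['image'].astype(int)
        x,y,z=W[...,0],W[...,1],W[...,2]
        w=(x>.4)&(x<.72)&(y>.0)&(y<.33)&(abs(z-zc)<tol)&(im.min(-1)>105)&(im[...,2]<im[...,0]+30)
        l,lab,st,c=cv2.connectedComponentsWithStats(w.astype(np.uint8)); k=1+np.argmax(st[1:,4])
        w=lab==k;q=W[w]
        A=np.c_[q[:,:2]-q[:,:2].mean(0),np.ones(len(q))];co=np.linalg.lstsq(A,q[:,2],rcond=None)[0]
        print(n,w.sum(),rect(q),'z',co[2].round(4),'slope',co[:2].round(4))
        b=(x>.38)&(x<.74)&(y>-.02)&(y<.35)&(z>.03)&(im[...,2]>im[...,0]+50)
        l,lab,st,c=cv2.connectedComponentsWithStats(b.astype(np.uint8))
        for k in range(1,l):
            if st[k,4]>60: q=W[lab==k];print('   clip',st[k,4],q.mean(0).round(3),'z',np.percentile(q[:,2],[5,95]).round(3))
E
python3 -c "
from h import *
d(.5603,.1653,.195,18.4)
lidpose(.17,.03,'4')
a=cv2.imread('pics/s4.png')[50:300,240:500];b=cv2.imread('pics/t4.png')[100:300,180:380]
cv2.imwrite('pics/c4.png',np.hstack([cv2.resize(a,(400,400)),cv2.resize(b,(400,400))]))
"
```

```text
t 8.0 tcp [0.5601 0.1635 0.1955] yaw 18.35 tilt [ 7.0e-04 -1.0e+00 -1.7e-03] F [ 0.67 -0.12 -1.92] w 0.0147
shift now [-0.0017  0.0005  0.0007] turn y -0.05
shift after turn [-0.0017  0.0005  0.0007]
scene 2741 ((557.8424682617188, 170.32374572753906), (124.60991668701172, 174.33738708496094), 18.115577697753906) z 0.1663 slope [ 0.     -0.0018]
   clip 494 [0.537 0.263 0.176] z [0.166 0.183]
   clip 492 [0.483 0.136 0.165] z [0.164 0.168]
   clip 672 [0.595 0.069 0.163] z [0.163 0.17 ]
   clip 409 [0.638 0.186 0.176] z [0.164 0.191]
top 45 ((628.0150756835938, 103.48601531982422), (27.029083251953125, 11.44261360168457), 38.8634033203125) z 0.1701 slope [-0.0136  0.0763]
   clip 364 [0.597 0.063 0.177] z [0.167 0.173]
   clip 233 [0.522 0.265 0.18 ] z [0.175 0.185]
```

View pics/c4.png

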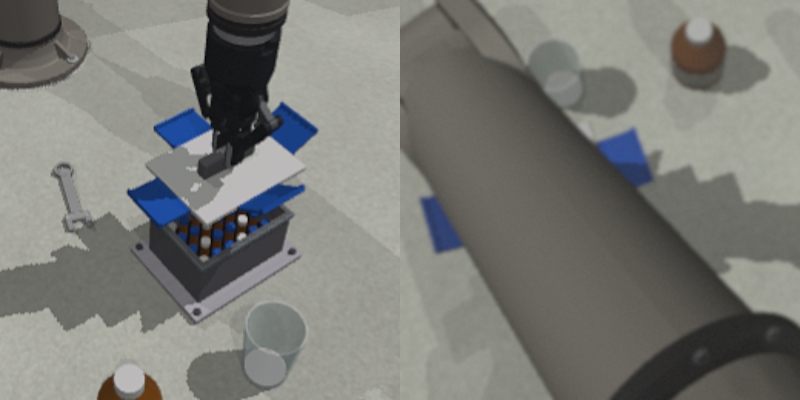

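```bash
cat > ext.py <<'E'
from h import *
def ext(zc,tol,yaw):
    f=grab('scene');W=cloud(f);im=f['image'].astype(int)
    x,y,z=W[...,0],W[...,1],W[...,2]
    w=(x>.4)&(x<.72)&(y>.0)&(y<.33)&(abs(z-zc)<tol)&(im[...,2]<im[...,0]+30)&(im.min(-1)>90)
    w=cv2.morphologyEx(w.astype(np.uint8),cv2.MORPH_OPEN,np.ones((3,3)))
    l,lab,st,c=cv2.connectedComponentsWithStats(w); k=1+np.argmax(st[1:,4]);w=lab==k
    q=W[w]; print(w.sum(),rect(q),q[:,2].mean())
    cs,s=np.cos(np.radians(yaw)),np.sin(np.radians(yaw))
    a=q[:,0]*cs+q[:,1]*s; b=-q[:,0]*s+q[:,1]*cs
    lo=[np.percentile(a,.3),np.percentile(b,.3)];hi=[np.percentile(a,99.7),np.percentile(b,99.7)]
    print('ext',lo,hi); ca,cb=(lo[0]+hi[0])/2,(lo[1]+hi[1])/2
    print('size',hi[0]-lo[0],hi[1]-lo[1],'centre',ca*cs-cb*s,ca*s+cb*cs)
    vis=f['image'].copy();vis[w]=(255,0,0);cv2.imwrite('pics/ext.png',cv2.resize(vis[50:300,240:500,::-1],(520,500)))
E
python3 -c "
from ext import *
ext(.166,.006,18.4)"
```

```text
2763 ((561.372802734375, 164.41204833984375), (121.55802154541016, 162.08580017089844), 18.351545333862305) 0.16673971052867634
ext [np.float64(0.5259692776673838), np.float64(-0.10144593403917673)] [np.float64(0.6449149152649168), np.float64(0.056684754346981274)]
size 0.11894563759753307 0.158130688386158 centre 0.5625763731748221 0.16355782910641645
```

View pics/ext.png

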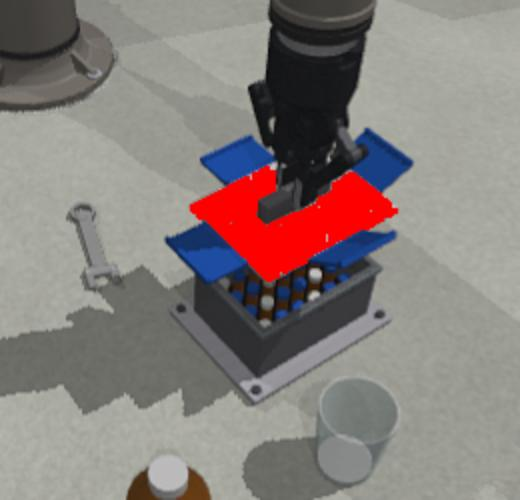

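The lid mask covers the whole plate. It is centred about 2 mm short in y, which matches the TCP error. I'll correct that and lower to just above the rim.

Request:
jog_arm --motion '[[0,[-0.0021,0,0.0005],[0,0,0]],[0,[0,0.01,0],[0,0,0]],[0,[0,0.015,0],[0,0,0]],[0,[0,0.015,0],[0,0,0]],[0,[0,0.01,0],[0,0,0]],[0,[0,0.008,0],[0,0,0]],[0,[0,0,0],[0,0,0]],[0,[0,0,0],[0,0,0]],[0,[0,0,0],[0,0,0]]]'

```text
clock: 8.9
tcp_pos: [0.5607, 0.1673, 0.1389]
orientation: [-1.343, 0.969, -0.97]
contact_force: [0.1, 0.1, -2.5]
grip_width: 0.0151
```

```bash
python3 -c "
from ext import *
d(.5603,.1653,.12,18.4)
ext(.107,.006,18.4)"
```

```text
t 8.9 tcp [0.5607 0.1673 0.1389] yaw 18.38 tilt [-1.0e-04 -1.0e+00  1.1e-03] F [ 0.1   0.05 -2.51] w 0.0151
shift now [ 0.0017  0.0189 -0.0011] turn y -0.02
shift after turn [ 0.0017  0.0189 -0.001 ]
2539 ((561.678955078125, 168.06381225585938), (123.20991516113281, 162.3060760498047), 18.354663848876953) 0.10965771387164598
ext [np.float64(0.5273662295321948), np.float64(-0.09789663415070471)] [np.float64(0.6465148456876045), np.float64(0.060383322071618936)]
size 0.11914861615540973 0.15827995622232366 centre 0.562854316814988 0.1674694744671903
```

View pics/ext.png

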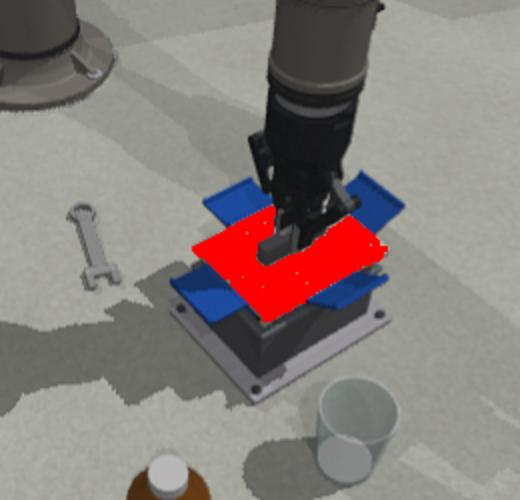

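Request:
jog_arm --motion '[[0,[0.0013,0,-0.0008],[0,0,0]],[0,[0,0.002,0],[0,0,0]],[0,[0,0.003,0],[0,0,0]],[0,[0,0.003,0],[0,0,0]],[0,[0,0.002,0],[0,0,0]],[0,[0,0,0],[0,0,0]],[0,[0,0,0],[0,0,0]]]'

```text
clock: 9.53
tcp_pos: [0.5598, 0.1654, 0.128]
orientation: [-1.344, 0.97, -0.97]
contact_force: [0.3, 0.4, -3.0]
grip_width: 0.015
```

```bash
python3 -c "
from ext import *
d(.5603,.1653,.12,18.4)
ext(.097,.006,18.4)"
```

```text
t 9.53 tcp [0.5598 0.1654 0.128 ] yaw 18.38 tilt [-1.e-04 -1.e+00 -5.e-04] F [ 0.31  0.4  -3.05] w 0.015
shift now [0.0003 0.008  0.0005] turn y -0.02
shift after turn [0.0003 0.008  0.0005]
2492 ((560.2890625, 166.2960205078125), (122.22040557861328, 161.26959228515625), 18.58840560913086) 0.09882939709091662
ext [np.float64(0.5263337829436763), np.float64(-0.09912037716919504)] [np.float64(0.6447520366281864), np.float64(0.05829792269437404)]
size 0.11841825368451009 0.1574182998635691 centre 0.5620504051047848 0.1654583316713297
```

The plug has entered without contact. I'll keep going gently.

Request:
jog_arm --motion '[[0,[0.0002,0.0015,0.0003],[0,0,0]],[0,[0,0.0015,0],[0,0,0]],[0,[0,0.0015,0],[0,0,0]],[0,[0,0.001,0],[0,0,0]],[0,[0,0,0],[0,0,0]],[0,[0,0,0],[0,0,0]]]'

```text
clock: 10.08
tcp_pos: [0.5602, 0.1653, 0.1227]
orientation: [-1.344, 0.97, -0.97]
contact_force: [0.4, 0.6, -2.4]
grip_width: 0.0151
```

Request:
jog_arm --motion '[[0,[0,0.001,0],[0,0,0]],[0,[0,0.001,0],[0,0,0]],[0,[0,0.0005,0],[0,0,0]],[0,[0,0,0],[0,0,0]],[0,[0,0,0],[0,0,0]]]'

```text
clock: 10.5
tcp_pos: [0.5603, 0.1654, 0.1203]
orientation: [-1.344, 0.97, -0.97]
contact_force: [0.4, -0.6, -2.1]
grip_width: 0.0144
```

```bash
python3 -c "
from ext import *
d(.5603,.1653,.12,18.4)
ext(.092,.006,18.4)"
```

```text
t 10.5 tcp [0.5603 0.1654 0.1203] yaw 18.37 tilt [-0.e+00 -1.e+00 -1.e-04] F [ 0.44 -0.59 -2.13] w 0.0144
shift now [0.0001 0.0003 0.    ] turn y -0.03
shift after turn [0.0001 0.0003 0.    ]
2476 ((561.7557983398438, 165.9862518310547), (120.7346420288086, 160.97512817382812), 17.37529182434082) 0.09106227144926539
ext [np.float64(0.5266456184402158), np.float64(-0.09928770277547337)] [np.float64(0.6451591683188277), np.float64(0.05816300224012517)]
size 0.11851354987861185 0.15745070501559855 centre 0.5624392123022858 0.16542840530322067
```

Request:
jog_arm --motion '[[0,[0,0.0005,0],[0,0,0]],[0,[0,0.0005,0],[0,0,0]],[0,[0,0,0],[0,0,0]],[0,[0,0,0],[0,0,0]]]'

```text
clock: 10.88
tcp_pos: [0.5604, 0.1654, 0.1197]
orientation: [-1.344, 0.969, -0.97]
contact_force: [-2.0, -0.9, 2.7]
grip_width: 0.0148
```

Request:
jog_arm --motion '[[0,[0,0.0005,0],[0,0,0]],[0,[0,0.0005,0],[0,0,0]],[0,[0,0,0],[0,0,0]],[0,[0,0,0],[0,0,0]]]'

```text
clock: 11.22
tcp_pos: [0.5604, 0.1654, 0.1197]
orientation: [-1.344, 0.969, -0.971]
contact_force: [-4.5, -2.8, 11.5]
grip_width: 0.0147
```

Contact came at TCP z = 0.1197, which is the expected seated height. Release and rise.

Request:
jog_arm --motion '[[0,[0,-0.001,0],[0,0,0]],[0.4,[0,0,0],[0,0,0]],[0.4,[0,0,0],[0,0,0]],[0.4,[0,0,0],[0,0,0]],[0.4,[0,0,0],[0,0,0]],[0.4,[0,-0.02,0],[0,0,0]],[0.4,[0,-0.03,0],[0,0,0]],[0,[0,-0.03,0],[0,0,0]],[0,[0,0,0],[0,0,0]],[0,[0,0,0],[0,0,0]]]'

```text
clock: 12.05
tcp_pos: [0.5614, 0.1659, 0.2012]
orientation: [-1.341, 0.967, -0.972]
contact_force: [0.3, 0.5, 0.4]
grip_width: 0.0004
```

```bash
python3 -c "
from ext import *
d(.5603,.1653,.12,18.4)
ext(.092,.006,18.4)
lidpose(.092,.006,'6')
a=cv2.imread('pics/s6.png')[50:300,240:500];cv2.imwrite('pics/c6.png',cv2.resize(a,None,fx=2.3,fy=2.3))"
```

```text
t 12.05 tcp [0.5614 0.1659 0.2012] yaw 18.36 tilt [ 2.e-04 -1.e+00  4.e-03] F [0.28 0.46 0.37] w 0.0004
shift now [ 0.0002  0.0811 -0.0016] turn y -0.04
shift after turn [ 0.0002  0.0812 -0.0013]
2975 ((560.9111938476562, 166.35565185546875), (121.61282348632812, 161.49563598632812), 17.98131561279297) 0.09046924674177904
ext [np.float64(0.5265610496756651), np.float64(-0.09939706951634152)] [np.float64(0.6451971503979718), np.float64(0.05896026519124478)]
size 0.11863610072230668 0.15835733470758628 centre 0.5623085429200209 0.16574741688823347
scene 2949 ((562.3820190429688, 166.1343231201172), (120.94251251220703, 161.9958038330078), 18.317546844482422) z 0.0905 slope [ 0.0032 -0.001 ]
   clip 553 [0.531 0.262 0.097] z [0.09  0.107]
   clip 452 [0.484 0.139 0.089] z [0.087 0.091]
   clip 592 [0.596 0.069 0.091] z [0.088 0.094]
   clip 375 [0.639 0.189 0.102] z [0.089 0.115]
top 27 ((711.092041015625, 151.4322509765625), (8.560403823852539, 40.68782043457031), 10.871244430541992) z 0.0894 slope [0.0311 0.0343]
   clip 191 [0.601 0.064 0.102] z [0.09  0.096]
```

View pics/c6.png

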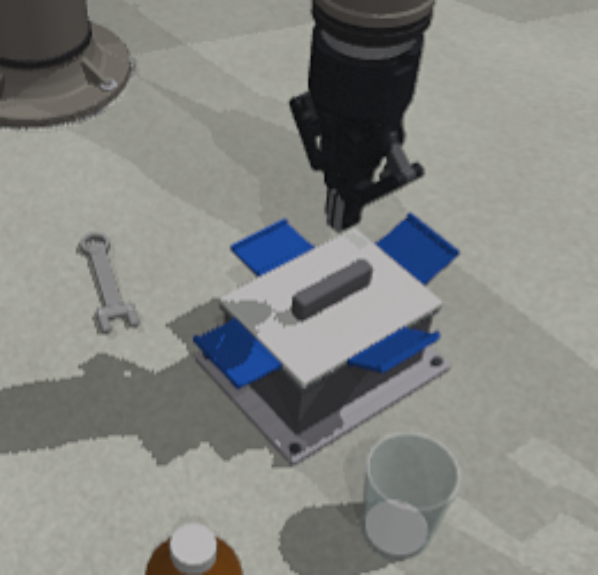

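The lid is seated flat: its plate slope is about 0, its height agrees, and the fingers are clear. First clip is the far +X flap at crop (397,350). I'll go over it with the fingers shut.

Request:
jog_arm --motion '[[0,[0,0,0.02],[0,0,0]],[0,[0,0,0.03],[0,0,0]],[0,[0,0,0.03],[0,0,0]],[0,[0,0.01,0.01],[0,0,0]],[0,[0,0.02,0],[0,0,0]],[0,[0,0.02,0],[0,0,0]],[0,[0,0,0],[0,0,0]],[0,[0,0,0],[0,0,0]]]'

```text
clock: 12.87
tcp_pos: [0.6441, 0.1931, 0.147]
orientation: [-1.348, 0.972, -0.968]
contact_force: [0.3, -0.4, 1.3]
grip_width: -0.0001
```

```bash
cat >> h.py <<'E'
def tub():
    o=r.get_obs(); M=R.from_rotvec(o['orientation']).as_matrix()
    c,s=np.cos(np.radians(18.37)),np.sin(np.radians(18.37)); e=o['tcp_pos']-np.array([.5604,.1654,0])
    F=o['contact_force']
    print('t',round(o['clock'],2),'tubframe X %.4f Y %.4f Z %.4f'%(e[0]*c+e[1]*s,-e[0]*s+e[1]*c,e[2]),'F',(round(F[0]*c+F[1]*s,1),round(-F[0]*s+F[1]*c,1),round(F[2],1)),'yaw',np.degrees(np.arctan2(M[1,2],M[0,2])).round(2),'up',M[2].round(4))
def crop(tag):
    grab('scene','s'+tag+'.png');a=cv2.imread('pics/s'+tag+'.png')[80:280,290:490];cv2.imwrite('pics/c'+tag+'.png',cv2.resize(a,(600,600)))
E
python3 -c "
from h import *
tub();crop('7')"
```

```text
t 12.87 tubframe X 0.0881 Y -0.0001 Z 0.1470 F (np.float64(0.1), np.float64(-0.5), np.float64(1.3)) yaw 18.4 up [-0.     -1.     -0.0049]
```

View pics/c7.png

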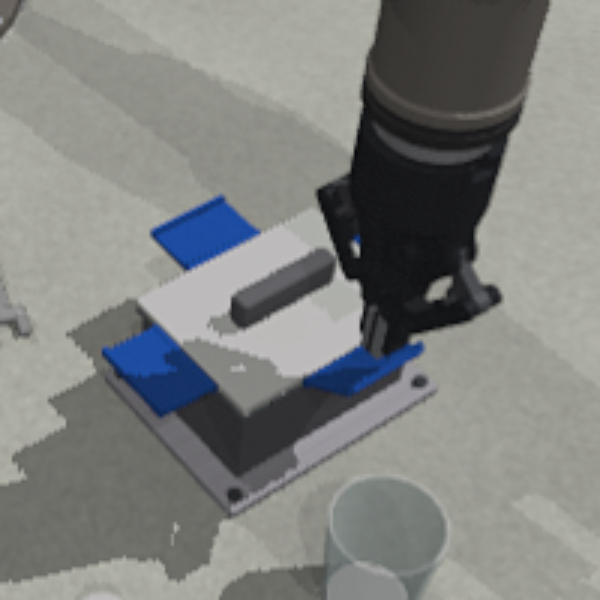

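The shut fingers' knuckles stick out along tool z, near (345,215) in the crop, and could foul the lid plate in this orientation. The short-edge clips suit this yaw, so I'll do those first and turn the wrist 90° for the long-edge clips.

Request:
jog_arm --motion '[[0,[0,-0.03,0],[0,0,0]],[0,[0,-0.01,0],[0,0,0]],[0,[-0.02,0,-0.016],[0,0,0]],[0,[-0.022,0,-0.018],[0,0,0]],[0,[-0.022,0,-0.018],[0,0,0]],[0,[-0.022,0,-0.018],[0,0,0]],[0,[-0.022,0,-0.018],[0,0,0]],[0,[0,0.02,0],[0,0,0]],[0,[0,0.02,0],[0,0,0]],[0,[0,0,0],[0,0,0]]]'

```text
clock: 13.75
tcp_pos: [0.5267, 0.2679, 0.1477]
orientation: [-1.347, 0.97, -0.969]
contact_force: [-0.8, -0.7, -1.0]
grip_width: -0.0005
```

```bash
python3 -c "
from h import *
tub();crop('8')"
```

```text
t 13.75 tubframe X 0.0003 Y 0.1079 Z 0.1477 F (np.float64(-1.0), np.float64(-0.5), np.float64(-1.0)) yaw 18.43 up [ 0.0011 -1.     -0.0025]
```

View pics/c8.png

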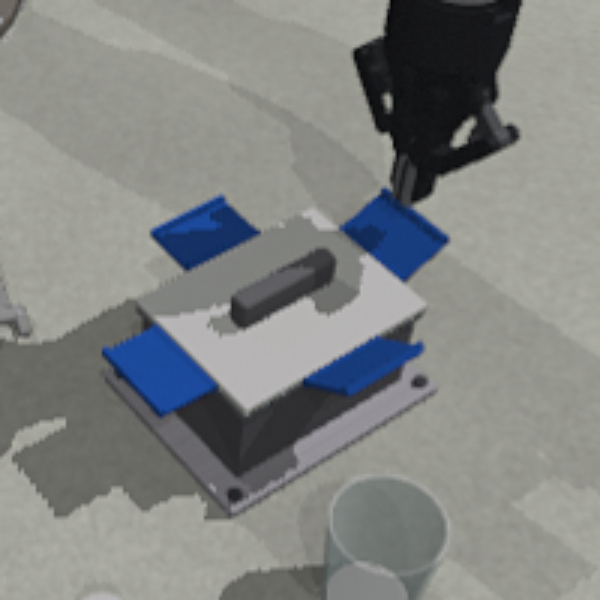

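The closed fingers are over the +Y clip, with the tips at (405,195). Descending.

Request:
jog_arm --motion '[[0,[0,0.01,0],[0,0,0]],[0,[0,0.01,0],[0,0,0]],[0,[0,0.008,0],[0,0,0]],[0,[0,0.008,0],[0,0,0]],[0,[0,0.008,0],[0,0,0]],[0,[0,0.008,0],[0,0,0]]]'

```text
clock: 14.3
tcp_pos: [0.5284, 0.2685, 0.0967]
orientation: [-1.344, 0.97, -0.97]
contact_force: [-0.9, 0.8, 1.8]
grip_width: -0.0001
```

Request:
jog_arm --motion '[[0,[0,0.008,0],[0,0,0]],[0,[0,0.008,0],[0,0,0]],[0,[0,0.008,0],[0,0,0]],[0,[0,0,0],[0,0,0]],[0,[0,0,0],[0,0,0]],[0,[0,0,0],[0,0,0]]]'

```text
clock: 14.8
tcp_pos: [0.5282, 0.2684, 0.0733]
orientation: [-1.344, 0.97, -0.97]
contact_force: [0.4, -0.1, -0.2]
grip_width: 0.0001
```

```bash
python3 -c "
from h import *
tub();crop('9')"
```

```text
t 14.8 tubframe X 0.0018 Y 0.1079 Z 0.0733 F (np.float64(0.3), np.float64(-0.2), np.float64(-0.2)) yaw 18.37 up [ 2.e-04 -1.e+00 -2.e-04]
```

View pics/c9.png

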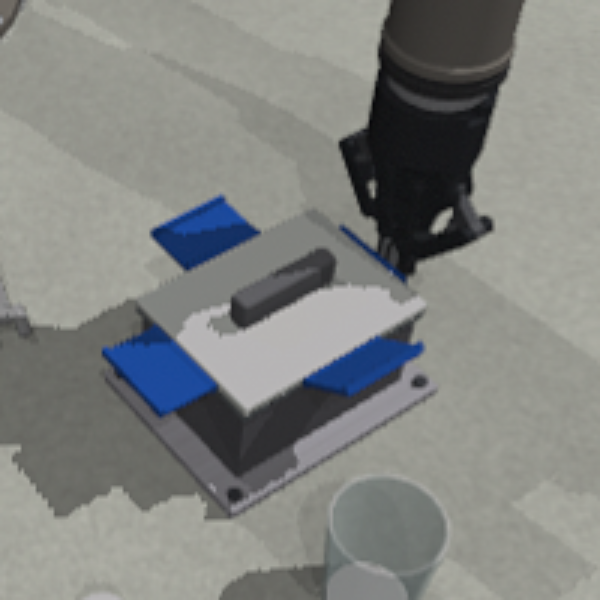

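The clip is mostly down. Next I'll push inward and watch the force.

Request:
jog_arm --motion '[[0,[0.003,0.002,0],[0,0,0]],[0,[0.003,0,0],[0,0,0]],[0,[0.003,0,0],[0,0,0]],[0,[0.002,0,0],[0,0,0]],[0,[0.001,0,0],[0,0,0]],[0,[0,0,0],[0,0,0]],[0,[0,0,0],[0,0,0]]]'

```text
clock: 15.43
tcp_pos: [0.5321, 0.2567, 0.0713]
orientation: [-1.344, 0.97, -0.97]
contact_force: [0.6, 0.3, 1.3]
grip_width: 0.0001
```

Request:
jog_arm --motion '[[0,[0.001,0,0],[0,0,0]],[0,[0.001,0,0],[0,0,0]],[0,[0,0,0],[0,0,0]],[0,[0,0,0],[0,0,0]]]'

```text
clock: 15.77
tcp_pos: [0.5323, 0.2561, 0.0714]
orientation: [-1.343, 0.97, -0.969]
contact_force: [-0.6, 3.0, -0.3]
grip_width: -0.0
```

```bash
python3 -c "
from h import *
tub()"
```

```text
t 15.77 tubframe X 0.0019 Y 0.0949 Z 0.0714 F (np.float64(0.4), np.float64(3.1), np.float64(-0.3)) yaw 18.42 up [-1.e-03 -1.e+00  3.e-04]
```

Request:
jog_arm --motion '[[0,[0.001,0,0],[0,0,0]],[0,[0,0,0],[0,0,0]],[0,[0,0,0],[0,0,0]],[0,[-0.005,0,0],[0,0,0]],[0,[-0.01,0,0],[0,0,0]],[0,[-0.01,-0.02,0],[0,0,0]],[0,[0,-0.03,0],[0,0,0]],[0,[0,-0.03,0],[0,0,0]],[0,[0,-0.02,0],[0,0,0]]]'

```text
clock: 16.52
tcp_pos: [0.5253, 0.279, 0.1739]
orientation: [-1.343, 0.968, -0.97]
contact_force: [0.9, 0.5, -0.7]
grip_width: 0.0
```

Request:
jog_arm --motion '[[0,[0.02,0,0],[0,0,0]],[0,[0.03,0,0],[0,0,0]],[0,[0.036,0,0],[0,0,0]],[0,[0.036,0,0],[0,0,0]],[0,[0.036,0,0],[0,0,0]],[0,[0.036,0,0],[0,0,0]],[0,[0.03,0,0],[0,0,0]],[0,[0.005,0,0],[0,0,0]],[0,[0,0,0],[0,0,0]],[0,[0,0,0],[0,0,0]]]'

```text
clock: 17.35
tcp_pos: [0.5969, 0.0614, 0.1713]
orientation: [-1.344, 0.97, -0.969]
contact_force: [0.1, 0.1, -0.7]
grip_width: 0.0003
```

```bash
python3 -c "
from h import *
tub();crop('10');lidpose(.092,.006,'10b')"
```

```text
t 17.35 tubframe X 0.0019 Y -0.1102 Z 0.1713 F (np.float64(0.1), np.float64(0.1), np.float64(-0.7)) yaw 18.37 up [-4.e-04 -1.e+00 -2.e-04]
scene 2660 ((562.081298828125, 165.67855834960938), (119.54839324951172, 159.89242553710938), 17.74236488342285) z 0.0905 slope [ 0.0022 -0.0017]
   clip 116 [0.484 0.16  0.09 ] z [0.087 0.091]
   clip 603 [0.596 0.068 0.091] z [0.088 0.094]
   clip 378 [0.639 0.189 0.102] z [0.089 0.115]
top 2844 ((560.9572143554688, 163.71311950683594), (121.53714752197266, 159.66648864746094), 18.53904151916504) z 0.0938 slope [0.     0.0006]
   clip 414 [0.634 0.188 0.104] z [0.093 0.114]
   clip 483 [0.482 0.138 0.093] z [0.09  0.095]
```

View pics/c10.png

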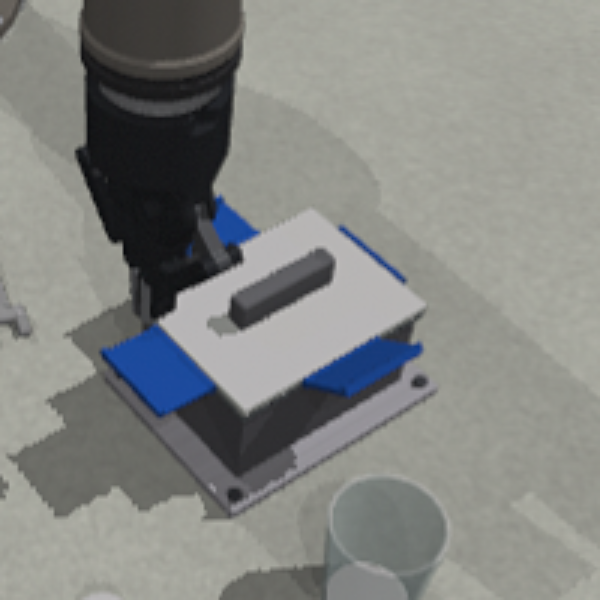

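The +Y clip is down, with only its hinge strip showing at (370,250). The lid hasn't moved. Now the -Y clip.

Request:
jog_arm --motion '[[0,[0,0.02,-0.002],[0,0,0]],[0,[0,0.02,0],[0,0,0]],[0,[0,0.01,0],[0,0,0]],[0,[0,0.008,0],[0,0,0]],[0,[0,0.008,0],[0,0,0]],[0,[0,0.008,0],[0,0,0]],[0,[0,0.008,0],[0,0,0]],[0,[0,0.008,0],[0,0,0]],[0,[0,0.007,0],[0,0,0]],[0,[0,0.003,0],[0,0,0]]]'

```text
clock: 18.33
tcp_pos: [0.5949, 0.0597, 0.0702]
orientation: [-1.345, 0.971, -0.97]
contact_force: [-0.6, -0.8, 1.1]
grip_width: -0.0001
```

Request:
jog_arm --motion '[[0,[0,0,0],[0,0,0]],[0,[-0.003,0,0],[0,0,0]],[0,[-0.003,0,0],[0,0,0]],[0,[-0.004,0,0],[0,0,0]],[0,[-0.003,0,0],[0,0,0]],[0,[-0.001,0,0],[0,0,0]],[0,[0,0,0],[0,0,0]],[0,[0,0,0],[0,0,0]]]'

```text
clock: 19.0
tcp_pos: [0.5909, 0.0737, 0.0715]
orientation: [-1.344, 0.969, -0.969]
contact_force: [0.2, -0.3, -0.1]
grip_width: -0.0001
```

```bash
python3 -c "
from h import *
tub();crop('11')"
```

```text
t 19.0 tubframe X 0.0000 Y -0.0966 Z 0.0715 F (np.float64(0.1), np.float64(-0.4), np.float64(-0.1)) yaw 18.4 up [-2.e-04 -1.e+00  4.e-04]
```

View pics/c11.png

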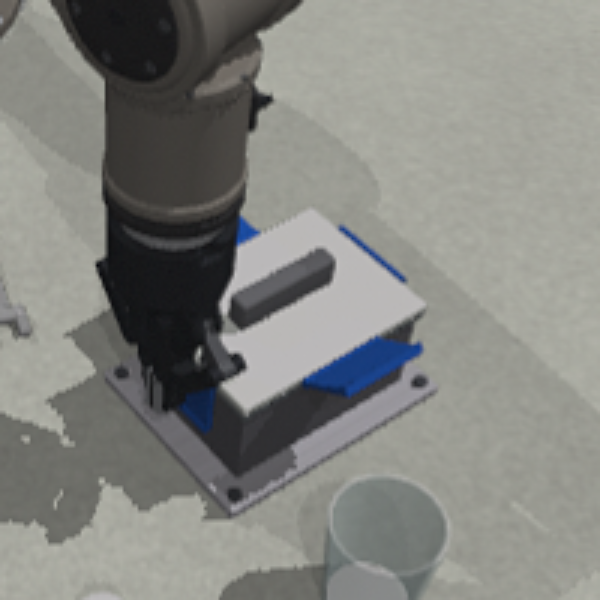

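Request:
jog_arm --motion '[[0,[-0.001,0,0],[0,0,0]],[0,[-0.001,0,0],[0,0,0]],[0,[0,0,0],[0,0,0]],[0,[0,0,0],[0,0,0]]]'

```text
clock: 19.38
tcp_pos: [0.5903, 0.075, 0.0714]
orientation: [-1.344, 0.97, -0.97]
contact_force: [0.7, -0.2, -0.4]
grip_width: 0.0001
```

Request:
jog_arm --motion '[[0,[-0.001,0,0],[0,0,0]],[0,[0,0,0],[0,0,0]],[0,[0,0,0],[0,0,0]]]'

```text
clock: 19.63
tcp_pos: [0.59, 0.076, 0.0714]
orientation: [-1.344, 0.97, -0.97]
contact_force: [0.3, -1.6, 1.2]
grip_width: 0.0002
```

```bash
python3 -c "
from h import *
tub()"
```

```text
t 19.63 tubframe X -0.0001 Y -0.0942 Z 0.0714 F (np.float64(-0.3), np.float64(-1.6), np.float64(1.2)) yaw 18.37 up [ 2.e-04 -1.e+00  1.e-04]
```

Request:
jog_arm --motion '[[0,[-0.001,0,0],[0,0,0]],[0,[-0.001,0,0],[0,0,0]],[0,[0,0,0],[0,0,0]],[0,[0,0,0],[0,0,0]]]'

```text
clock: 19.97
tcp_pos: [0.5896, 0.0771, 0.0714]
orientation: [-1.344, 0.97, -0.971]
contact_force: [2.1, -5.8, 1.6]
grip_width: 0.0
```

```bash
python3 -c "
from h import *
tub()"
```

```text
t 19.97 tubframe X -0.0001 Y -0.0930 Z 0.0714 F (np.float64(0.2), np.float64(-6.2), np.float64(1.6)) yaw 18.32 up [ 1.1e-03 -1.0e+00  1.0e-04]
```

Request:
jog_arm --motion '[[0,[0.005,0,0],[0,0,0]],[0,[0.01,0,0],[0,0,0]],[0,[0.01,-0.02,0],[0,0,0]],[0,[0,-0.03,0],[0,0,0]],[0,[0,-0.03,0],[0,0,0]],[0,[0,-0.02,0],[0,0,0]],[0,[0,0,0],[0,0,0]]]'

```text
clock: 20.55
tcp_pos: [0.5998, 0.0551, 0.176]
orientation: [-1.338, 0.965, -0.973]
contact_force: [1.4, 0.8, 0.3]
grip_width: -0.0001
```

```bash
python3 -c "
from h import *
tub();crop('12');lidpose(.092,.006,'12b');print(r.get_obs()['joints'].round(2))"
```

```text
t 20.55 tubframe X 0.0026 Y -0.1171 Z 0.1760 F (np.float64(1.6), np.float64(0.3), np.float64(0.3)) yaw 18.37 up [ 6.0e-04 -1.0e+00  7.5e-03]
scene 2755 ((561.455810546875, 168.28282165527344), (118.71662902832031, 161.12918090820312), 17.987377166748047) z 0.0905 slope [ 0.0028 -0.0012]
   clip 207 [0.482 0.156 0.091] z [0.087 0.092]
   clip 384 [0.59  0.089 0.07 ] z [0.048 0.09 ]
   clip 374 [0.638 0.191 0.102] z [0.089 0.115]
top 2905 ((558.475830078125, 168.23336791992188), (120.13108825683594, 165.06520080566406), 18.596242904663086) z 0.0938 slope [-0.0003  0.    ]
   clip 413 [0.633 0.191 0.104] z [0.093 0.116]
   clip 486 [0.481 0.14  0.093] z [0.09  0.096]
[ 0.23  0.5  -0.56  1.79  0.32  0.95 -0.14]
```

View pics/c12.png

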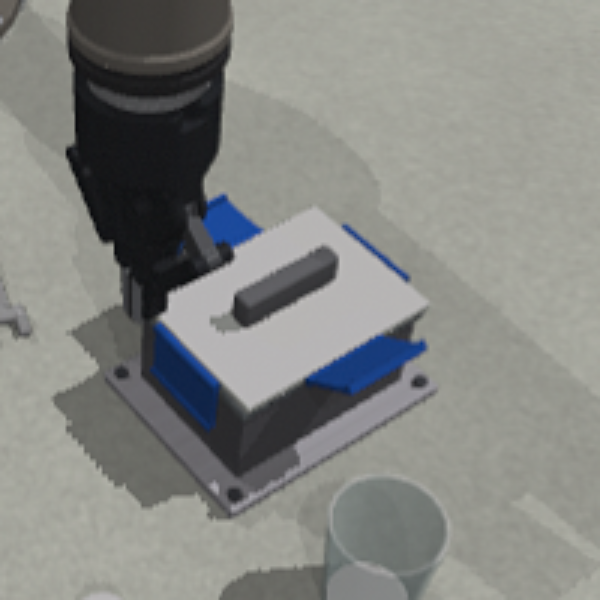

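The -Y clip lies flat at (190,385), and the +Y clip still shows only its edge strip. The lid slid about 1.5 mm within its play and is still seated. Now I'll turn the wrist 90° for the long-edge clips.

Request:
jog_arm --motion '[[0,[0,-0.02,0],[0,-7,0]],[0,[0,0,0],[0,-7,0]],[0,[0,0,0],[0,-7,0]],[0,[0,0,0],[0,-7,0]],[0,[0,0,0],[0,-7,0]],[0,[0,0,0],[0,-7,0]],[0,[0,0,0],[0,-7,0]],[0,[0,0,0],[0,-7,0]],[0,[0,0,0],[0,-7,0]],[0,[0,0,0],[0,-7,0]]]'

```text
clock: 21.53
tcp_pos: [0.5961, 0.0541, 0.1894]
orientation: [-1.57, 0.02, -0.015]
contact_force: [0.5, 0.2, -0.7]
grip_width: 0.0002
```

Request:
jog_arm --motion '[[0,[0,0,0],[0,-7,0]],[0,[0,0,0],[0,-7,0]],[0,[0,0,0],[0,-6,0]],[0,[0.015,0,0.02],[0,0,0]],[0,[0.025,0,0.03],[0,0,0]],[0,[0.025,0,0.03],[0,0,0]],[0,[0.018,0,0.025],[0,0,0]],[0,[0.005,0,0.012],[0,0,0]],[0,[0,0,0],[0,0,0]],[0,[0,0,0],[0,0,0]]]'

```text
clock: 22.37
tcp_pos: [0.6428, 0.1932, 0.1896]
orientation: [-1.556, -0.251, 0.255]
contact_force: [-0.2, -0.4, -0.5]
grip_width: -0.0001
```

```bash
python3 -c "
from h import *
tub();crop('13')"
```

```text
t 22.37 tubframe X 0.0869 Y 0.0005 Z 0.1896 F (np.float64(-0.3), np.float64(-0.3), np.float64(-0.5)) yaw 108.48 up [-2.8e-03 -1.0e+00  1.0e-04]
```

View pics/c13.png

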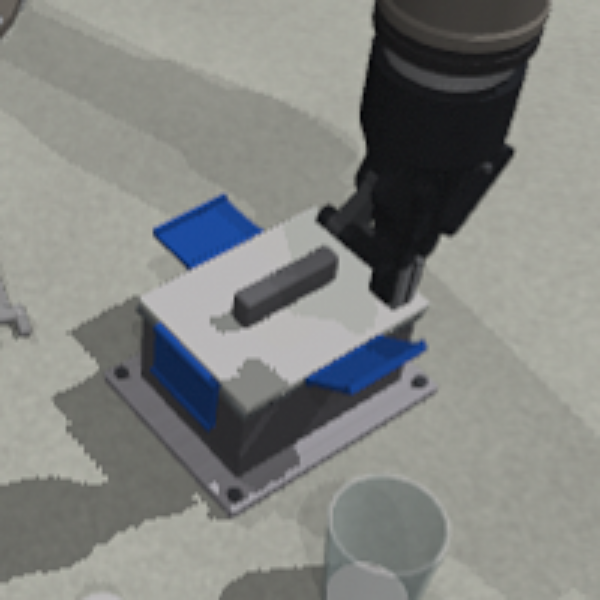

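Request:
jog_arm --motion '[[0,[0.0035,0.02,0],[0,0,0]],[0,[0,0.02,0],[0,0,0]],[0,[0,0.01,0],[0,0,0]],[0,[0,0.009,0],[0,0,0]],[0,[0,0.009,0],[0,0,0]],[0,[0,0.009,0],[0,0,0]],[0,[0,0.009,0],[0,0,0]],[0,[0,0.009,0],[0,0,0]],[0,[0,0.009,0],[0,0,0]],[0,[0,0.009,0],[0,0,0]]]'

```text
clock: 23.25
tcp_pos: [0.6472, 0.1944, 0.0777]
orientation: [-1.556, -0.252, 0.251]
contact_force: [0.5, 0.9, 2.0]
grip_width: 0.0
```

Request:
jog_arm --motion '[[0,[0,0.005,0],[0,0,0]],[0,[0,0,0],[0,0,0]],[0,[-0.003,0,0],[0,0,0]],[0,[-0.004,0,0],[0,0,0]],[0,[-0.004,0,0],[0,0,0]],[0,[-0.002,0,0],[0,0,0]],[0,[0,0,0],[0,0,0]],[0,[0,0,0],[0,0,0]]]'

```text
clock: 23.92
tcp_pos: [0.6346, 0.1899, 0.0736]
orientation: [-1.556, -0.252, 0.252]
contact_force: [-0.6, 0.5, 1.1]
grip_width: -0.0001
```

```bash
python3 -c "
from h import *
tub();crop('14')"
```

```text
t 23.92 tubframe X 0.0781 Y -0.0001 Z 0.0736 F (np.float64(-0.4), np.float64(0.6), np.float64(1.1)) yaw 108.37 up [-1.e-04 -1.e+00 -3.e-04]
```

View pics/c14.png

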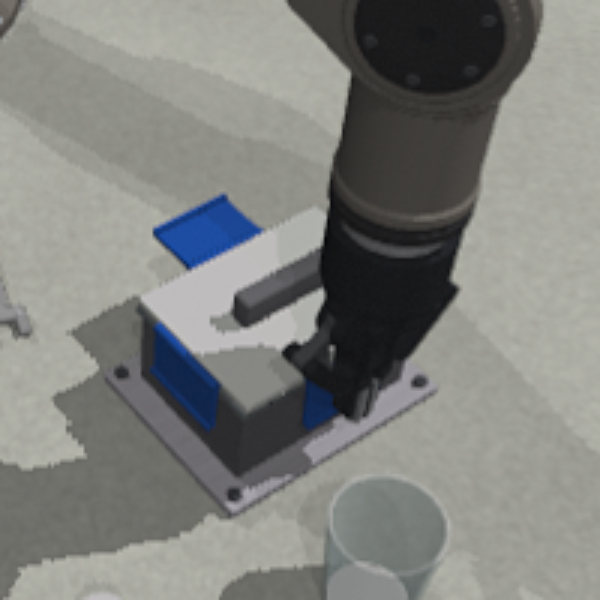

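The +X clip is nearly upright, and the beaker is well clear. Pressing it home.

Request:
jog_arm --motion '[[0,[-0.001,0.002,0],[0,0,0]],[0,[-0.001,0,0],[0,0,0]],[0,[-0.001,0,0],[0,0,0]],[0,[-0.001,0,0],[0,0,0]],[0,[0,0,0],[0,0,0]],[0,[0,0,0],[0,0,0]]]'

```text
clock: 24.47
tcp_pos: [0.6308, 0.1888, 0.0713]
orientation: [-1.556, -0.251, 0.252]
contact_force: [-0.5, 0.1, 0.7]
grip_width: 0.0
```

```bash
python3 -c "
from h import *
tub()"
```

```text
t 24.47 tubframe X 0.0742 Y -0.0000 Z 0.0713 F (np.float64(-0.4), np.float64(0.3), np.float64(0.7)) yaw 108.37 up [-4.e-04 -1.e+00 -1.e-04]
```

Request:
jog_arm --motion '[[0,[-0.001,0,0],[0,0,0]],[0,[-0.001,0,0],[0,0,0]],[0,[0,0,0],[0,0,0]],[0,[0,0,0],[0,0,0]]]'

```text
clock: 24.8
tcp_pos: [0.6298, 0.1884, 0.0714]
orientation: [-1.555, -0.253, 0.25]
contact_force: [4.7, 1.4, -3.4]
grip_width: 0.0
```

```bash
python3 -c "
from h import *
tub();crop('15')"
```

```text
t 24.8 tubframe X 0.0731 Y -0.0000 Z 0.0714 F (np.float64(4.9), np.float64(-0.1), np.float64(-3.4)) yaw 108.36 up [ 1.6e-03 -1.0e+00  4.0e-04]
```

View pics/c15.png

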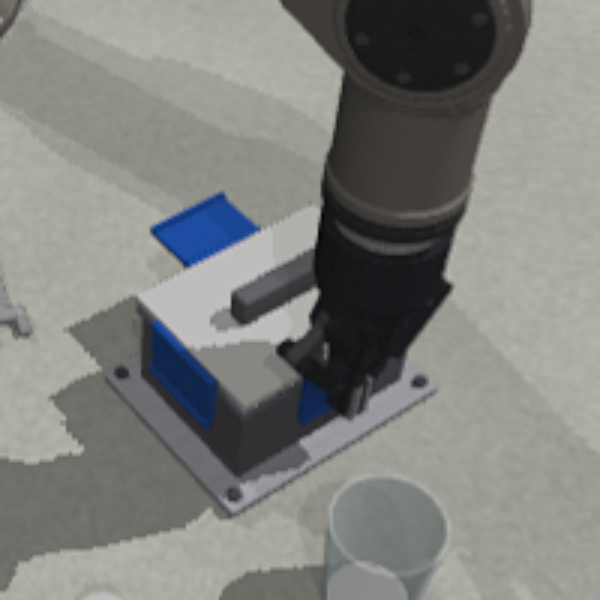

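A 5 N reaction shows it is at its stop. Retreat, rise and cross to the -X clip.

Request:
jog_arm --motion '[[0,[-0.0005,0,0],[0,0,0]],[0,[0,0,0],[0,0,0]],[0,[0.005,0,0],[0,0,0]],[0,[0.01,0,0],[0,0,0]],[0,[0.008,-0.02,0],[0,0,0]],[0,[0,-0.03,0],[0,0,0]],[0,[0,-0.03,0],[0,0,0]],[0,[0,-0.025,0],[0,0,0]],[0,[-0.015,0,0],[0,0,0]],[0,[-0.03,0,0],[0,0,0]]]'

```text
clock: 25.68
tcp_pos: [0.6096, 0.1825, 0.1784]
orientation: [-1.554, -0.254, 0.248]
contact_force: [-1.1, 0.1, -0.4]
grip_width: 0.0003
```

Request:
jog_arm --motion '[[0,[-0.035,0,0],[0,0,0]],[0,[-0.035,0,0],[0,0,0]],[0,[-0.035,0,0],[0,0,0]],[0,[-0.025,0,0],[0,0,0]],[0,[-0.01,0,0],[0,0,0]],[0,[0,0,0],[0,0,0]],[0,[0,0,0],[0,0,0]]]'

```text
clock: 26.27
tcp_pos: [0.4757, 0.137, 0.1768]
orientation: [-1.556, -0.252, 0.251]
contact_force: [0.6, 0.4, 0.7]
grip_width: 0.0001
```

```bash
python3 -c "
from h import *
tub();crop('16');lidpose(.092,.006,'16b')"
```

```text
t 26.27 tubframe X -0.0893 Y -0.0003 Z 0.1768 F (np.float64(0.7), np.float64(0.2), np.float64(0.7)) yaw 108.35 up [ 9.e-04 -1.e+00 -4.e-04]
scene 2912 ((558.9514770507812, 167.68975830078125), (120.28907775878906, 161.21188354492188), 17.89528465270996) z 0.0905 slope [ 0.0028 -0.002 ]
   clip 451 [0.481 0.14  0.089] z [0.087 0.092]
   clip 375 [0.588 0.088 0.07 ] z [0.047 0.091]
   clip 406 [0.621 0.185 0.07 ] z [0.048 0.09 ]
top 583 ((593.0796508789062, 103.61575317382812), (118.52572631835938, 51.91941452026367), 43.506103515625) z 0.0938 slope [-0.0101  0.0096]
```

View pics/c16.png

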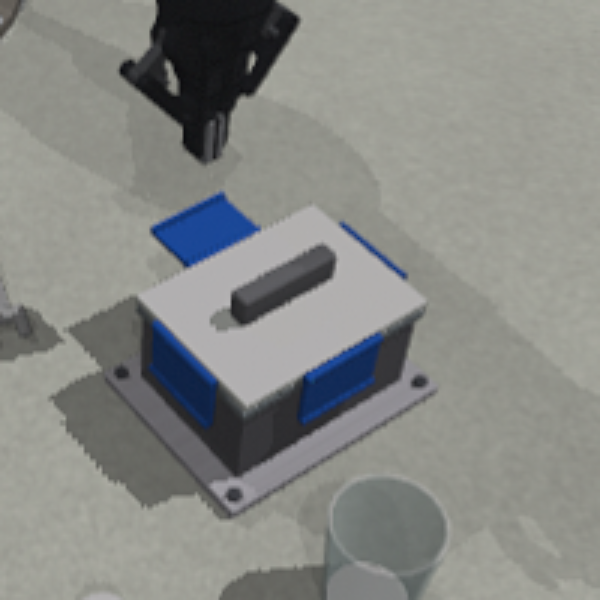

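The +X clip is flat at (340,380), and the closed fingers are over the last clip. Descending.

Request:
jog_arm --motion '[[0,[-0.003,0.02,0],[0,0,0]],[0,[0,0.02,0],[0,0,0]],[0,[0,0.008,0],[0,0,0]],[0,[0,0.008,0],[0,0,0]],[0,[0,0.008,0],[0,0,0]],[0,[0,0.008,0],[0,0,0]],[0,[0,0.008,0],[0,0,0]],[0,[0,0.008,0],[0,0,0]],[0,[0,0.008,0],[0,0,0]],[0,[0,0.008,0],[0,0,0]]]'

```text
clock: 27.25
tcp_pos: [0.472, 0.1359, 0.0716]
orientation: [-1.556, -0.252, 0.252]
contact_force: [-1.1, -0.4, 1.6]
grip_width: 0.0001
```

Request:
jog_arm --motion '[[0,[0,0,0],[0,0,0]],[0,[0.003,0,0],[0,0,0]],[0,[0.003,0,0],[0,0,0]],[0,[0.003,0,0],[0,0,0]],[0,[0.003,0,0],[0,0,0]],[0,[0.001,0,0],[0,0,0]],[0,[0,0,0],[0,0,0]],[0,[0,0,0],[0,0,0]]]'

```text
clock: 27.92
tcp_pos: [0.4848, 0.1403, 0.0726]
orientation: [-1.556, -0.252, 0.251]
contact_force: [0.4, 0.0, 0.3]
grip_width: -0.0001
```

```bash
python3 -c "
from h import *
tub();crop('17')"
```

```text
t 27.92 tubframe X -0.0796 Y 0.0000 Z 0.0726 F (np.float64(0.4), np.float64(-0.1), np.float64(0.3)) yaw 108.36 up [ 1.e-03 -1.e+00  2.e-04]
```

View pics/c17.png

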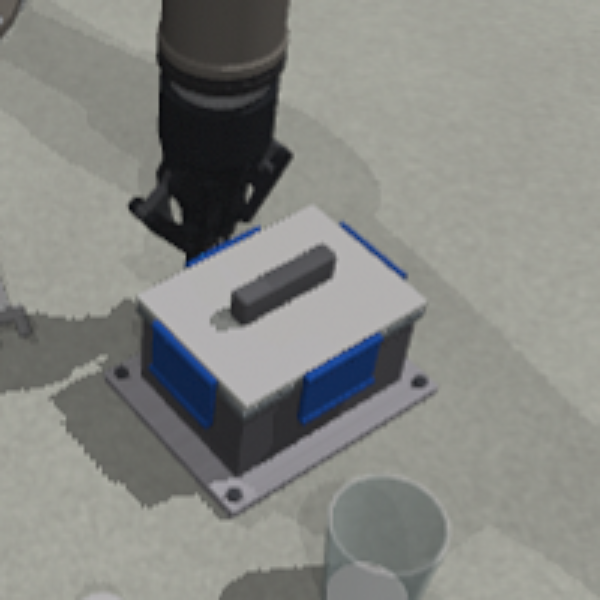

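Request:
jog_arm --motion '[[0,[0.001,0,0],[0,0,0]],[0,[0.001,0,0],[0,0,0]],[0,[0.001,0,0],[0,0,0]],[0,[0,0,0],[0,0,0]],[0,[0,0,0],[0,0,0]]]'

```text
clock: 28.38
tcp_pos: [0.4872, 0.141, 0.0723]
orientation: [-1.556, -0.252, 0.252]
contact_force: [-1.1, -0.4, 1.3]
grip_width: -0.0001
```

Request:
jog_arm --motion '[[0,[0.001,0,0],[0,0,0]],[0,[0.001,0,0],[0,0,0]],[0,[0,0,0],[0,0,0]],[0,[0,0,0],[0,0,0]]]'

```text
clock: 28.72
tcp_pos: [0.4893, 0.1418, 0.0723]
orientation: [-1.556, -0.252, 0.251]
contact_force: [-0.5, -0.9, -0.4]
grip_width: 0.0001
```

```bash
python3 -c "
from h import *
tub()"
```

```text
t 28.72 tubframe X -0.0749 Y -0.0000 Z 0.0723 F (np.float64(-0.7), np.float64(-0.7), np.float64(-0.4)) yaw 108.37 up [ 3.e-04 -1.e+00  1.e-04]
```

Request:
jog_arm --motion '[[0,[0.001,0,0],[0,0,0]],[0,[0.001,0,0],[0,0,0]],[0,[0,0,0],[0,0,0]],[0,[0,0,0],[0,0,0]]]'

```text
clock: 29.05
tcp_pos: [0.4894, 0.1417, 0.072]
orientation: [-1.558, -0.249, 0.254]
contact_force: [-6.2, -2.0, 5.5]
grip_width: 0.0
```

Request:
jog_arm --motion '[[0,[0.001,0,0],[0,0,0]],[0,[0,0,0],[0,0,0]],[0,[0,0,0],[0,0,0]]]'

```text
clock: 29.3
tcp_pos: [0.4894, 0.1417, 0.0718]
orientation: [-1.558, -0.248, 0.256]
contact_force: [-8.7, -4.0, 6.5]
grip_width: 0.0003
```

```bash
python3 -c "
from h import *
tub()"
```

```text
t 29.3 tubframe X -0.0748 Y -0.0001 Z 0.0718 F (np.float64(-9.5), np.float64(-1.0), np.float64(6.5)) yaw 108.4 up [-0.0051 -1.     -0.0014]
```

At its stop at 9.5 N. Retreat and check all four clips.

Request:
jog_arm --motion '[[0,[-0.003,0,0],[0,0,0]],[0,[-0.008,0,0],[0,0,0]],[0,[-0.012,0,0],[0,0,0]],[0,[-0.008,-0.02,0],[0,0,0]],[0,[0,-0.035,0],[0,0,0]],[0,[0,-0.035,0],[0,0,0]],[0,[0,-0.035,0],[0,0,0]],[0,[0,-0.02,-0.02],[0,0,0]],[0,[0,0,-0.035],[0,0,0]],[0,[0,0,-0.035],[0,0,0]]]'

```text
clock: 30.13
tcp_pos: [0.4922, 0.0476, 0.2195]
orientation: [-1.557, -0.258, 0.25]
contact_force: [0.4, -0.8, -0.2]
grip_width: -0.0002
```

Request:
jog_arm --motion '[[0,[0,0,-0.035],[0,0,0]],[0,[0,0,-0.035],[0,0,0]],[0,[0,0,-0.035],[0,0,0]],[0,[0,0,-0.035],[0,0,0]],[0,[0,0,-0.035],[0,0,0]],[0,[0,0,-0.02],[0,0,0]],[0,[0,0,0],[0,0,0]],[0,[0,0,0],[0,0,0]]]'

```text
clock: 30.8
tcp_pos: [0.5524, -0.1388, 0.2171]
orientation: [-1.556, -0.25, 0.249]
contact_force: [0.5, 0.2, -0.1]
grip_width: -0.0
```

```bash
python3 -c "
from h import *
tub();crop('18');lidpose(.092,.006,'18b')
a=cv2.imread('pics/s18.png')[110:250,300:470];b=cv2.imread('pics/t18b.png')[150:270,190:330]
cv2.imwrite('pics/c18.png',np.hstack([cv2.resize(a,(400,400)),cv2.resize(b,(400,400),interpolation=cv2.INTER_CUBIC)]))
# rim strips: all blue pixels projected in tub frame
c,s=np.cos(np.radians(18.37)),np.sin(np.radians(18.37))
for n in('scene','top'):
    f=grab(n);W=cloud(f);im=f['image'].astype(int);e=W-np.array([.5604,.1654,0]);X=e[...,0]*c+e[...,1]*s;Y=-e[...,0]*s+e[...,1]*c
    b=(abs(X)<.11)&(abs(Y)<.13)&(W[...,2]>.03)&(im[...,2]>im[...,0]+35)
    for nm,m in(('+X',(X>.05)&(abs(Y)<.04)),('-X',(X<-.05)&(abs(Y)<.04)),('+Y',(Y>.07)&(abs(X)<.04)),('-Y',(Y<-.07)&(abs(X)<.04))):
        k=b&m
        if k.sum()>5: v=(abs(X) if 'X' in nm else abs(Y))[k]; print(n,nm,k.sum(),'out',np.percentile(v,[5,50,95]).round(4),'z',np.percentile(W[...,2][k],[5,50,95]).round(4))
"
```

```text
t 30.8 tubframe X -0.1035 Y -0.2862 Z 0.2171 F (np.float64(0.5), np.float64(0.0), np.float64(-0.1)) yaw 108.2 up [ 5.e-04 -1.e+00  2.e-04]
scene 2929 ((561.8348388671875, 168.57786560058594), (120.58613586425781, 160.30091857910156), 17.789703369140625) z 0.0905 slope [ 0.0032 -0.0012]
   clip 377 [0.591 0.089 0.07 ] z [0.048 0.09 ]
   clip 406 [0.623 0.186 0.07 ] z [0.047 0.091]
top 2861 ((561.3248291015625, 166.26431274414062), (121.8827896118164, 160.0888214111328), 17.961761474609375) z 0.0938 slope [0.0011 0.0015]
scene +X 415 out [0.0631 0.0664 0.0685] z [0.0471 0.07   0.0905]
scene -X 41 out [0.0566 0.0596 0.0615] z [0.0876 0.0895 0.0913]
scene +Y 41 out [0.0821 0.0836 0.0861] z [0.0878 0.0897 0.091 ]
scene -Y 409 out [0.0791 0.0828 0.0846] z [0.0465 0.0711 0.0906]
top +X 38 out [0.0595 0.0614 0.0635] z [0.0907 0.0929 0.0958]
top -X 70 out [0.0607 0.0637 0.0656] z [0.0819 0.0926 0.0952]
top +Y 44 out [0.0815 0.0832 0.0857] z [0.0905 0.0927 0.096 ]
top -Y 63 out [0.0789 0.0814 0.0841] z [0.0899 0.0931 0.0955]
```

View pics/c18.png

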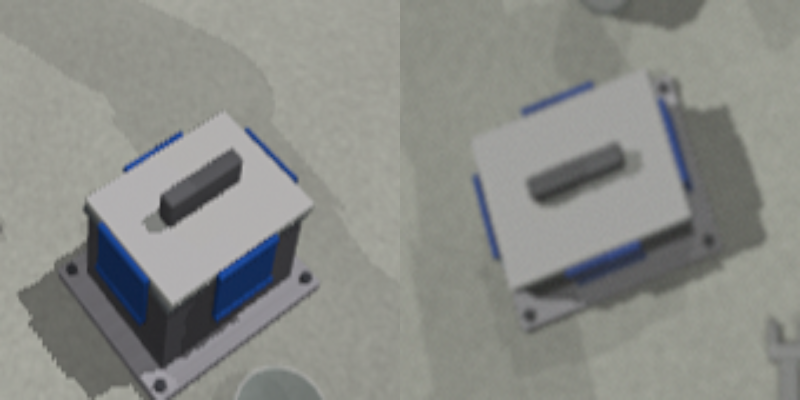

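All four clips look down. I'll fit the tilt of the visible faces to check for flatness, including the -X face in shadow.

```bash
python3 -c "
from h import *
c,s=np.cos(np.radians(18.37)),np.sin(np.radians(18.37))
for n in('scene','top'):
    f=grab(n);W=cloud(f);im=f['image'].astype(int);e=W-np.array([.5604,.1654,0]);X=e[...,0]*c+e[...,1]*s;Y=-e[...,0]*s+e[...,1]*c
    b=(abs(X)<.11)&(abs(Y)<.13)&(W[...,2]>.03)&(im[...,2]>im[...,0]+14)
    for nm,m,v in(('+X',(X>.05)&(abs(Y)<.025),X),('-X',(X<-.05)&(abs(Y)<.025),-X),('+Y',(Y>.07)&(abs(X)<.025),Y),('-Y',(Y<-.07)&(abs(X)<.025),-Y)):
        k=b&m; z=W[...,2][k];v=v[k]; q=(z>.05)&(z<.084)
        print(n,nm,k.sum(),'zrange',z.min().round(3),z.max().round(3),'outmax',v.max().round(4), 'face n',q.sum(), 'slope dout/dz',np.polyfit(z[q],v[q],1)[0].round(3) if q.sum()>8 else None)
t=cv2.imread('pics/t18b.png');cv2.imwrite('pics/c19.png',cv2.resize(t[200:250,230:310],(800,500),interpolation=cv2.INTER_CUBIC))
"
```

```text
scene +X 320 zrange 0.043 0.092 outmax 0.0698 face n 179 slope dout/dz 0.023
scene -X 40 zrange 0.087 0.093 outmax 0.0617 face n 0 slope dout/dz None
scene +Y 40 zrange 0.088 0.091 outmax 0.087 face n 0 slope dout/dz None
scene -Y 326 zrange 0.043 0.092 outmax 0.087 face n 175 slope dout/dz -0.002
top +X 59 zrange 0.089 0.097 outmax 0.0652 face n 0 slope dout/dz None
top -X 141 zrange 0.047 0.098 outmax 0.0674 face n 71 slope dout/dz -0.035
top +Y 52 zrange 0.088 0.096 outmax 0.0868 face n 0 slope dout/dz None
top -Y 78 zrange 0.048 0.096 outmax 0.0862 face n 6 slope dout/dz None
```

View pics/c19.png

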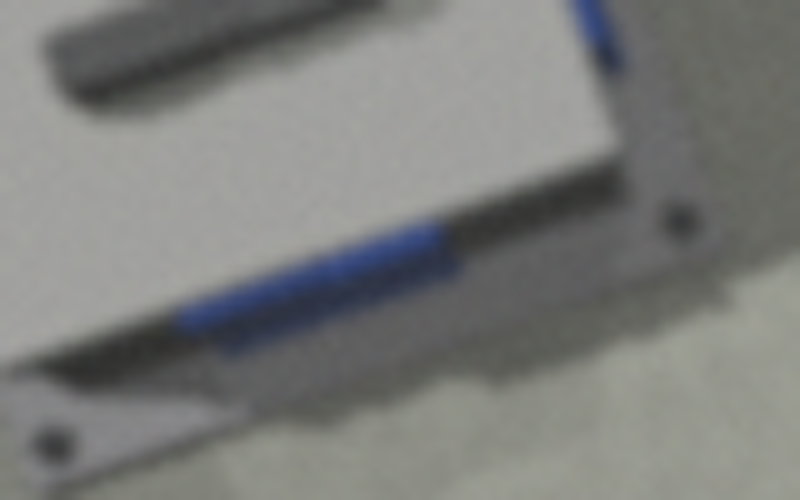

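View pics/s18b.png

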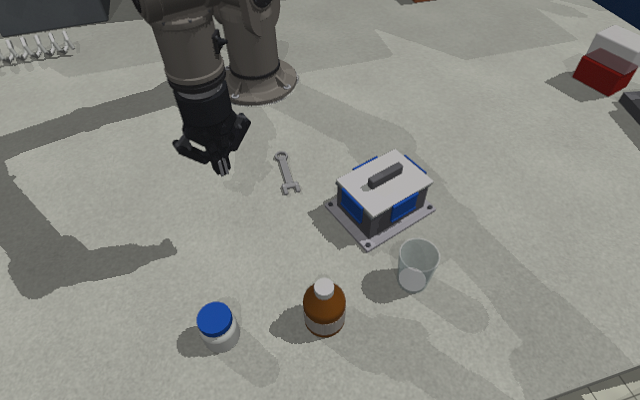

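Three clip faces measure vertical within about 2°. Neither camera sees the +Y clip's face. It got the lightest press (3 N), so with time to spare I'll press it once more.

Request:
jog_arm --motion '[[0,[0.005,0,0.02],[0,7,0]],[0,[0,0,0],[0,7,0]],[0,[0,0,0],[0,7,0]],[0,[0,0,0],[0,7,0]],[0,[0,0,0],[0,7,0]],[0,[0,0,0],[0,7,0]],[0,[0,0,0],[0,7,0]],[0,[0,0,0],[0,7,0]],[0,[0,0,0],[0,7,0]],[0,[0,0,0],[0,7,0]]]'

```text
clock: 31.98
tcp_pos: [0.5508, -0.1164, 0.2174]
orientation: [-1.453, 0.707, -0.707]
contact_force: [0.0, 0.0, -0.5]
grip_width: 0.0003
```

Request:
jog_arm --motion '[[0,[0,0,0],[0,7,0]],[0,[0,0,0],[0,7,0]],[0,[0,0,0],[0,6,0]],[0,[-0.02,0,0.005],[0,0,0]],[0,[-0.035,0,0.009],[0,0,0]],[0,[-0.035,0,0.009],[0,0,0]],[0,[-0.035,0,0.009],[0,0,0]],[0,[-0.035,0,0.009],[0,0,0]],[0,[-0.035,0,0.009],[0,0,0]],[0,[-0.035,0,0.009],[0,0,0]]]'

```text
clock: 32.82
tcp_pos: [0.5337, 0.1219, 0.2176]
orientation: [-1.344, 0.969, -0.97]
contact_force: [0.4, 0.8, -0.1]
grip_width: 0.0001
```

Request:
jog_arm --motion '[[0,[-0.035,0,0.009],[0,0,0]],[0,[-0.035,0,0.009],[0,0,0]],[0,[-0.035,0,0.009],[0,0,0]],[0,[-0.035,0,0.009],[0,0,0]],[0,[-0.02,0,0.004],[0,0,0]],[0,[0,0,0],[0,0,0]],[0,[0,0,0],[0,0,0]],[0,[0,0,0],[0,0,0]]]'

```text
clock: 33.48
tcp_pos: [0.5218, 0.2835, 0.2171]
orientation: [-1.345, 0.97, -0.97]
contact_force: [-0.1, 0.8, 0.2]
grip_width: 0.0001
```

```bash
python3 -c "
from h import *
tub()"
```

```text
t 33.48 tubframe X 0.0006 Y 0.1243 Z 0.2171 F (np.float64(0.1), np.float64(0.8), np.float64(0.2)) yaw 18.37 up [ 1.e-03 -1.e+00 -5.e-04]
```

Request:
jog_arm --motion '[[0,[0,0.02,0],[0,0,0]],[0,[0,0.035,0],[0,0,0]],[0,[0,0.035,0],[0,0,0]],[0,[0,0.03,0],[0,0,0]],[0,[0,0.02,0],[0,0,0]],[0,[0,0.005,0],[0,0,0]],[0,[0.005,0,0],[0,0,0]],[0,[0.008,0,0],[0,0,0]],[0,[0.008,0,0],[0,0,0]],[0,[0.005,0,0],[0,0,0]]]'

```text
clock: 34.32
tcp_pos: [0.5318, 0.258, 0.0739]
orientation: [-1.341, 0.969, -0.973]
contact_force: [0.4, 1.4, 0.6]
grip_width: 0.0003
```

Request:
jog_arm --motion '[[0,[0.002,0,0],[0,0,0]],[0,[0.001,0,0],[0,0,0]],[0,[0,0,0],[0,0,0]],[0,[0,0,0],[0,0,0]]]'

```text
clock: 34.65
tcp_pos: [0.531, 0.2567, 0.0725]
orientation: [-1.344, 0.97, -0.97]
contact_force: [0.2, -0.1, -0.0]
grip_width: -0.0003
```

```bash
python3 -c "
from h import *
tub()"
```

```text
t 34.65 tubframe X 0.0008 Y 0.0959 Z 0.0725 F (np.float64(0.1), np.float64(-0.2), np.float64(-0.0)) yaw 18.38 up [ 2.e-04 -1.e+00  2.e-04]
```

Request:
jog_arm --motion '[[0,[0.001,0,0],[0,0,0]],[0,[0.001,0,0],[0,0,0]],[0,[0,0,0],[0,0,0]],[0,[0,0,0],[0,0,0]]]'

```text
clock: 34.98
tcp_pos: [0.5313, 0.2557, 0.0724]
orientation: [-1.344, 0.97, -0.969]
contact_force: [-1.4, 3.2, -0.1]
grip_width: -0.0004
```

Request:
jog_arm --motion '[[0,[0.001,0,0],[0,0,0]],[0,[0.0005,0,0],[0,0,0]],[0,[0,0,0],[0,0,0]],[0,[0,0,0],[0,0,0]]]'

```text
clock: 35.32
tcp_pos: [0.5312, 0.2557, 0.0724]
orientation: [-1.343, 0.97, -0.966]
contact_force: [-2.2, 6.6, -0.9]
grip_width: -0.0004
```

```bash
python3 -c "
from h import *
tub()"
```

```text
t 35.32 tubframe X 0.0008 Y 0.0949 Z 0.0724 F (np.float64(-0.1), np.float64(6.9), np.float64(-0.9)) yaw 18.48 up [-2.9e-03 -1.0e+00  5.0e-04]
```

A hard stop at Y = 0.0949, the same place as the first time, so the clip is fully closed. Retreat and do the final check.

Request:
jog_arm --motion '[[0,[-0.003,0,0],[0,0,0]],[0,[-0.008,0,0],[0,0,0]],[0,[-0.012,0,0],[0,0,0]],[0,[-0.01,-0.02,0],[0,0,0]],[0,[0,-0.035,0],[0,0,0]],[0,[0,-0.035,0],[0,0,0]],[0,[0,-0.035,0],[0,0,0]],[0,[0,-0.02,0],[0,0,0]],[0,[0,0,0],[0,0,0]],[0,[0,0,0],[0,0,0]]]'

```text
clock: 36.15
tcp_pos: [0.522, 0.2856, 0.2185]
orientation: [-1.342, 0.968, -0.971]
contact_force: [-0.2, -0.2, -1.0]
grip_width: -0.0003
```

```bash
python3 -c "
from h import *
tub();lidpose(.092,.006,'20');print(r.get_obs()['qvel'].round(3))"
```

```text
t 36.15 tubframe X 0.0014 Y 0.1262 Z 0.2185 F (np.float64(-0.2), np.float64(-0.1), np.float64(-1.0)) yaw 18.39 up [ 1.0e-04 -1.0e+00  2.6e-03]
scene 2909 ((562.3355712890625, 165.49403381347656), (120.24203491210938, 160.96762084960938), 17.813526153564453) z 0.0905 slope [ 0.0034 -0.0017]
   clip 389 [0.591 0.086 0.071] z [0.048 0.091]
   clip 402 [0.624 0.184 0.07 ] z [0.047 0.091]
top 2769 ((562.523681640625, 163.83514404296875), (121.51757049560547, 160.03558349609375), 18.541454315185547) z 0.0938 slope [-0.0012  0.0001]
[0.002 0.014 0.005 0.009 0.    0.002 0.004]
```

View pics/s20.png

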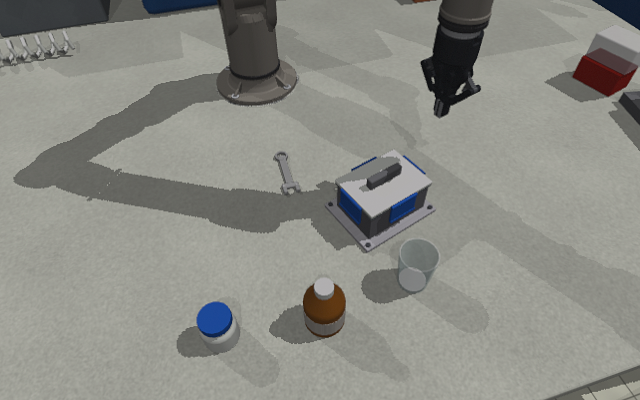

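The lid is flat at (385,185), all the clips are down, the bystanders are where they started, and the arm is clear.

```bash
python3 -c "
from h import *
r.hand_in()"
```

```text
the job is handed in; nothing more can be done
```

The lid is on the vial tub, fully seated, with all four blue clips folded down one by one. I handed the job in at about 36 s, with the arm clear of everything.

- **Lid:** I lowered it in small steps until it touched at exactly the expected seated height. After release it lay flat (slope about 0.003 or less). The two cameras put its top at 90.5 and 93.8 mm, against 93 mm expected, which is within their calibration.
- **Clips:** Each was pressed until it met a firm stop, at 5–10 N. Three of the clip faces measured vertical to within about 2°.
- **Not seen directly:** Neither camera could see the face of the fourth clip, on the tub's +y side. I pressed it a second time, and it stopped at the same place as before, with 7 N.
- **Small shift:** Pressing the clips slid the lid about 2 mm within its play in the mouth, but it stayed seated.
- **Bystanders:** The bottle, beaker, jar and spanner looked unmoved in the last picture.

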